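Load the specimen polisher with its ring weights and switch it on to the marked programme

ROBOT

A 7-joint arm with a two-finger parallel gripper is mounted at the origin on the work surface. World frame = base frame: x ahead of the robot, y to its left, z up, the work surface at z = 0. Lengths are in m, angles in rad, forces in N, time in s.
With the tool pointing down it reaches from about 0.4 to 0.875 m from the base axis. Payload 19.3 kg.
Tool frame: the origin (TCP) lies at the very end of the fingers, on their centre line; the grasp point (between the pads) lies 19 mm behind it; y points along the fingers, x is the direction in which the jaws open and shut, and the axes are right-handed (so a half turn about y gives the same grasp; the last joint's range is limited). The gripper opens to 85 mm and grips with 20 to 120 N. Pads are 22 mm wide; open, the fingers measure 114 mm over their backs; the gripper's body (76 mm by 85 mm) begins 54 mm behind the grasp point. The pads swing forward as they close: fully open they stand 13 mm farther back than shut.
Start: joints at [1.227, 0.521, -0.036, 1.599, 0.021, 1.021, -0.113], TCP at [0.169, -0.602, 0.231] pointing down, gripper open.
Joint ranges: [-2.91, 2.91], [-0.3, 2.13], [-1.5, 1.42], [0.17, 2.43], [-1.26, 4.41], [0.16, 1.93], [-2.52, 2.52]. Speed limits (rad/s): [1.89, 1.89, 2.39, 2.39, 3.01, 3.01, 3.01].

INTERFACE

Orientations are given as [roll, pitch, yaw] about the fixed x, y, z axes, in that order (R = Rz(yaw) Ry(pitch) Rx(roll)).
In Python, from workcell import bot gives the robot as it stands. The module is installed in compiled form; this text tells all that it offers.
- The arm moves only by the shell command python3 -m crank 'ROWS' [FORCE]. ROWS is JSON, a list of rows, each an object of numbers: "hand": the closure, from 0 (fully open) to 1 (shut); "dx", "dy", "dz": the shift along the tool's x, y, z in mm; "yaw": the turn about the tool's y in rad. In form: [{"hand": .., "dx": .., "dy": .., "dz": .., "yaw": ..}, ...]. A call has 1 to 12 rows; each row is the pose to reach, as a shift and turn from the pose commanded when the call began, along the tool's axes at that moment; what a row does not reach only later rows make up. A row lasts 1/12 s, in which the tool goes at most 41.7 mm and 7.16 degrees, less where a joint would pass 70% of its speed; a pose out of reach is approached as far as the arm can. A call with a gripper value outside its range is refused whole. The fingers move at their own pace and stop on an object; FORCE is the grip in N (left out, the last holds). Time passes only in rows, so rows that repeat a pose let the fingers close. It gives the time, the measured TCP pose, the force and the opening at its end, in the units of the state.
- bot.observe(): the state, without advancing time (a new reading comes with each control period).
- bot.grab_frame(name): name is "side" or "top"; returns the picture (480x640x3 uint8, red, green, blue); there is no depth.
- bot.camera_info(name): a dict with "fx", "fy", "cx", "cy" (pixels), "dist" ([k1, k2, p1, p2, k3] as OpenCV has them; the pictures are not rectified), "rvec" (rotation vector, rad) and "tvec" (3), from world to camera coordinates, as OpenCV has them. Camera axes: x right, y down, z forward; pixel columns grow to the right and rows downward; lengths in m; the calibration is good to about 2 mm. A picture is of the moment at which its call begins. camera_info takes no time and is no camera call.
- bot.job_done(): hands the job in, once; it reports no verdict.
The state is a dict: "clock": time; "qpos": joint angles; "qd": joint speeds; "joint_efforts": joint torques, N m; "position": TCP position; "tool_rot": TCP orientation; "force": force on the tool from outside, world axes, zero at the start; "moment": the same for the moment, N m; "grip_width": finger opening in m.
Only numpy, scipy, OpenCV 4.12 (cv2) and the standard library are available. Lean on these libraries where they do the work, as an engineer would, in place of code of your own. Each camera call takes 0.05 s, during which the arm holds its last target.

TASK

Get the specimen polisher ready and running: pull its black lock knob all the way out, then slip every steel ring weight that is lying on the desk over the upright spindle, fully down and flat, widest at the bottom and getting narrower upwards. Then push the lock knob fully home, and only after that turn the selector on the console so that its white pointer line aims at the one big round dot and clicks in there. Leave the bottle, the computer mouse and the notebook where they are.

Things in the scene. Friction and masses are not known exactly. Their poses are not given: they have to be found in the camera images.
- head: Polishing head, fixed: white round drum 184 mm across, 48 mm high, origin at its underside's centre. On top a flange 84 mm across, its top (the seat) 62 mm above the desk; on it the spindle, 18 mm across, 66 mm tall, top 10 mm tapering to 8 mm. A white block on its own -x side (face 98 mm from the axis, 60 mm wide, 44 mm high) carries the lock knob.
- spindle_seat (a point): Point on the spindle's axis at the top of the flange, where the lowest ring rests; z up along the spindle.
- spindle_top (a point): Top end of the spindle, 66 mm above the seat.
- lock (a joint): Lock knob, slide in m: 0 is fully home, 0.045 fully out (towards the drum's -x). It has a click at either end: a bump of 5 to 15 N at 0.008 and at 0.037.
- lock_grip (a point): Grip point of the lock knob: on its black upright paddle, 44 mm above the desk. The paddle is 14 mm thick along the slide, 20 mm wide across it, from 13 to 59 mm above the desk. At home its centre is 36 mm in front of the block's face. Axes are those of the drum.
- console: Console, fixed to the desk: white box 150 x 150 mm, 54 mm high, with a black round dial plate 128 mm across on top. Origin at the centre of its underside.
- selector (a joint): Selector knob, hinge in rad, 0 to 3.14, growing clockwise seen from above. At 0 its pointer aims along the console's own -x. It clicks into 6 positions, 0.628 rad (36 degrees) apart: 0, 0.628, 1.257, 1.885, 2.513, 3.142.
- selector_grip (a point): Point on the selector's axis to grip at, 86 mm above the desk. Knob: grey disc 60 mm across with an upright grip bar, 58 mm long, 14 mm thick, from 64 to 100 mm above the desk. The point's own -x points along the bar to the end with the white pointer line.
- selector_aim (a point): Point on the dial plate that the pointer line aims at, 48 mm from the selector's axis; it turns with the knob.
- mark_big: The one big white dot on the dial plate, 20 mm across, 48 mm from the selector's axis, at one of the click positions 1.257, 1.885 or 2.513; the other positions have small white dots 6 mm across.
- ring70: Steel ring weight, 70 mm outer diameter, bore 24 mm, 18 mm high, 0.48 kg or so; lies flat on the desk at the start. Origin at the centre of its underside. May be absent.
- ring60: Steel ring weight, 60 mm outer diameter, bore 24 mm, 18 mm high, 0.34 kg or so; lies flat on the desk at the start. Origin at the centre of its underside. May be absent.
- ring50: Steel ring weight, 50 mm outer diameter, bore 24 mm, 18 mm high, 0.21 kg or so; lies flat on the desk at the start. Origin at the centre of its underside. May be absent.
- ring40: Steel ring weight, 40 mm outer diameter, bore 24 mm, 18 mm high, 0.12 kg or so; lies flat on the desk at the start. Origin at the centre of its underside. May be absent.
- bottle: White plastic bottle, 60 mm across, 150 mm high, a bystander. Origin at the centre of its underside.
- mouse: Black computer mouse, 105 x 60 x 34 mm, a bystander. Origin at the centre of its underside.
- notebook: Paper notebook, 150 x 200 mm, 14 mm thick, a bystander. Origin at the centre of its underside.
Not all that is in view belongs to the job. What is shaped like the ring50 but blue or turquoise is not meant.

How it is judged:
By the outcome, as a careful person would: the job done as asked, in the order asked, and still so for the second after the job is handed in, with the robot touching nothing.
Of ring70, ring60, ring50, ring40 only 3 to 4 are there at a start; the rules pass over those that are not, and their reading is None.
At some moment in a run one of ring70, ring60, ring50, ring40 may be knocked a few centimetres aside while the robot is not near it.
It also fails if it takes over 210 s, if anything falls off the work surface, if the arm or the gripper's body presses on something with over 40 N, if the wrist force passes 120 N, or if a joint passes its speed limit or range.

## Working session

There is one attempt and no reset: what is moved stays moved. The work goes in short steps, Python scripts to look and compute and a shell command to move; the robot and the scene stay as the last step left them, time stands still between calls to the robot, and variables do not carry over. Pictures are saved under pics/ and viewed, and the job is handed in when it is done.

```bash
mkdir -p pics; ls; cat > h.py <<'E'
import numpy as np,cv2
from workcell import bot
from scipy.spatial.transform import Rotation as R
def cam(n):
    c=bot.camera_info(n);K=np.array([[c['fx'],0,c['cx']],[0,c['fy'],c['cy']],[0,0,1.]])
    return K,np.array(c['dist'],float),np.array(c['rvec'],float),np.array(c['tvec'],float)
def pix2w(n,uv,z):
    K,d,r,t=cam(n);p=cv2.undistortPoints(np.array([[uv]],float),K,d)[0,0]
    Rm=cv2.Rodrigues(r)[0];o=-Rm.T@t;v=Rm.T@np.array([p[0],p[1],1]);return o+v*(z-o[2])/v[2]
def w2pix(n,P):
    K,d,r,t=cam(n);return cv2.projectPoints(np.array(P,float).reshape(-1,1,3),r,t,K,d)[0].reshape(-1,2)
def snap(n,f,crop=None,s=1):
    im=bot.grab_frame(n);cv2.imwrite('pics/raw_'+f+'.png',im[:,:,::-1]);
    if crop: x,y,w,h=crop;im=im[y:y+h,x:x+w]
    im=cv2.resize(im,None,fx=s,fy=s,interpolation=cv2.INTER_CUBIC);cv2.imwrite('pics/'+f+'.png',im[:,:,::-1])
def st():
    o=bot.observe();print('t',round(o['clock'],2),'p',np.round(o['position'],4),'rpy',np.round(o['tool_rot'],3),'F',np.round(o['force'],1),'w',round(o['grip_width'],4))
    return o
E
python3 - <<'E'
from h import *
o=st();print(o)
for n in('side','top'):
    snap(n,n+'0');K,d,r,t=cam(n);print(n,K[0,0],d,-cv2.Rodrigues(r)[0].T@t)
Rm=R.from_euler('xyz',o['tool_rot']).as_matrix();print(Rm.round(3))
E
```

```text
pics
t 0.0 p [ 0.1689 -0.6014  0.2307] rpy [-1.571e+00  1.000e-03 -1.297e+00] F [ 0.4  1.1 -0. ] w 0.0856
{'clock': 0.0, 'qpos': array([ 1.22677767,  0.52200622, -0.0363272 ,  1.600023  ,  0.02124932,
        1.02111114, -0.11281426]), 'qd': array([ 0.00041407,  0.00065224,  0.00041795,  0.00157434,  0.00101325,
       -0.00268536, -0.00117787]), 'joint_efforts': array([-5.98905142e-03, -9.27155042e+01,  1.97800756e+00, -3.69957662e+01,
        1.77996507e-02,  8.13271705e-03, -5.13724444e-05]), 'position': array([ 0.16886105, -0.60139268,  0.23072524]), 'tool_rot': array([-1.57092244e+00,  1.15488556e-03, -1.29697609e+00]), 'force': array([ 0.38856145,  1.09216066, -0.01141637]), 'moment': array([-0.05157542, -0.01143504,  0.07162069]), 'grip_width': 0.08558005851964044}
side 462.0701159136013 [-0.123539  0.        0.        0.        0.      ] [ 0.48856811 -0.89729814  0.72969649]
top 595.4588988620964 [-0.17137648  0.          0.          0.          0.        ] [0.32055459 0.00295077 1.90543586]
[[ 0.27  -0.     0.963]
 [-0.963  0.001  0.27 ]
 [-0.001 -1.    -0.   ]]
```

View pics/top0.png

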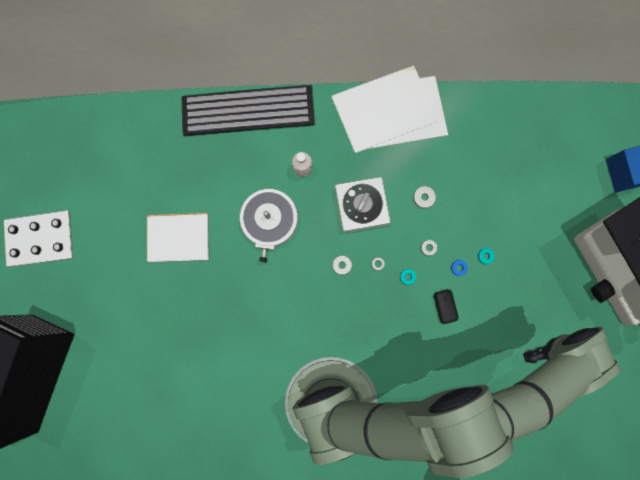

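View pics/side0.png

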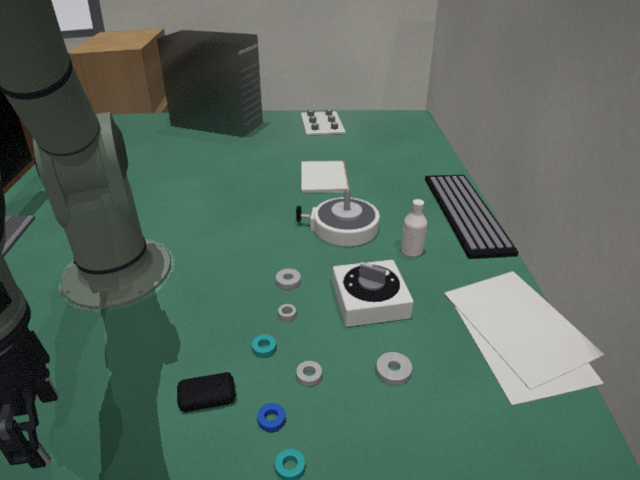

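The top view shows four grey rings near (425,197), (342,265), (429,247) and (378,264), the head at (268,217) and the console at (363,205). I'll enlarge these.

```bash
python3 - <<'E'
import cv2
im=cv2.imread('pics/raw_top0.png');
a=im[170:290,230:390];cv2.imwrite('pics/ta.png',cv2.resize(a,None,fx=5,fy=5,interpolation=cv2.INTER_CUBIC))
a=im[170:290,330:490];cv2.imwrite('pics/tb.png',cv2.resize(a,None,fx=5,fy=5,interpolation=cv2.INTER_CUBIC))
im=cv2.imread('pics/raw_side0.png');
a=im[180:400,260:440];cv2.imwrite('pics/sa.png',cv2.resize(a,None,fx=2.7,fy=2.7,interpolation=cv2.INTER_CUBIC))
E
```

```text
(no output)
```

View pics/ta.png

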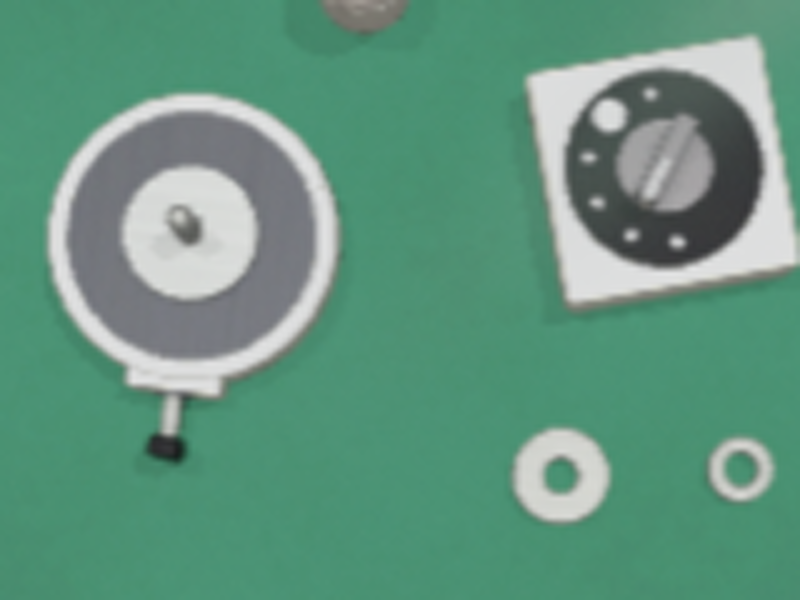

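View pics/tb.png

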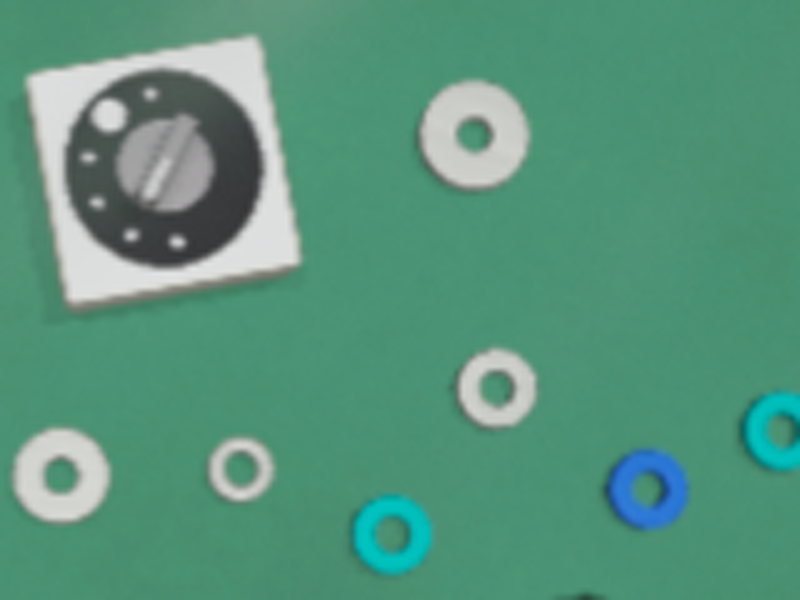

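View pics/sa.png

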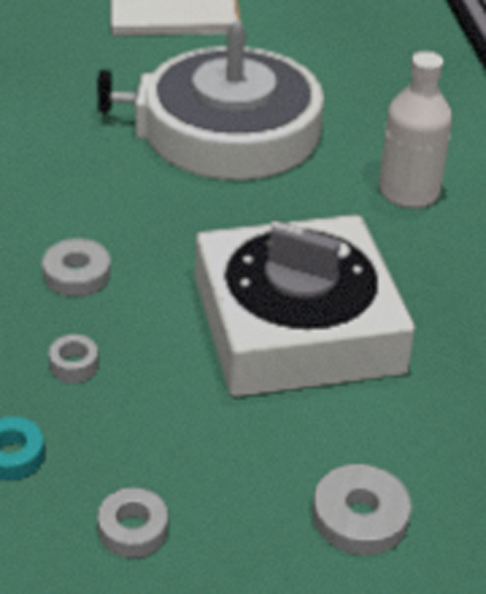

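```bash
cat >> h.py <<'E'
def wp(n,u,v,z): return pix2w(n,(u,v),z)
def ringfind(n,im,exp=None):
    hsv=cv2.cvtColor(im,cv2.COLOR_RGB2HSV);m=((hsv[:,:,1]<70)&(hsv[:,:,2]>90)).astype(np.uint8)
    m=cv2.morphologyEx(m,cv2.MORPH_OPEN,np.ones((2,2),np.uint8))
    cs,hi=cv2.findContours(m,cv2.RETR_EXTERNAL,cv2.CHAIN_APPROX_NONE)
    for c in cs:
        a=cv2.contourArea(c)
        if 60<a<1500 and len(c)>8:
            (u,v),(A,B),_=cv2.fitEllipse(c)
            p=pix2w(n,(u,v),.018 if n=='top' else .009)
            if .2<np.hypot(p[0],p[1])<.95: print(n,'uv',round(u,1),round(v,1),'ax',round(A,1),round(B,1),'p',p.round(4))
def go(P,yawrel=0):
    """world target for TCP -> tool mm shift"""
    o=bot.observe();Rm=R.from_euler('xyz',o['tool_rot']).as_matrix()
    return (Rm.T@(np.array(P)-o['position'])*1000).round(1)
E
python3 - <<'E'
from h import *
im=cv2.imread('pics/raw_top0.png')[:,:,::-1].copy();ringfind('top',im)
im=cv2.imread('pics/raw_side0.png')[:,:,::-1].copy();ringfind('side',im)
f=lambda x,y,ox=230,oy=170:((x+.5)/5-.5+ox,(y+.5)/5-.5+oy)
for nm,x,y,z in [('drumtop',191,236,.048),('flange',189,232,.062),('sp top',175,212,.128),('paddle top',163,442,.059),('blk L',126,380,.044),('blk R',221,393,.044),('dial c',665,168,.056),('knobc',667,165,.064),('big',608,115,.054),('d0',678,242,.054),('d3',651,94,.054),('bar a',648,203,.1),('bar b',688,118,.1),('corner',532,75,.054),('c2',757,38,.054),('c3',797,266,.054),('c4',571,303,.054)]:
    print(nm,wp('top',*f(x,y),z).round(4))
K,d,r,t=cam('side')
for nm,x,y,z in [('flange',234,80,.062),('sptop',238,27,.128),('paddle',105,72,.059),('knobbar a',275,226,.1),('bar b',340,243,.1),('big',342,250,.054)]:
    print('side',nm,wp('side',(x+.5)/2.7-.5+260,(y+.5)/2.7-.5+180,z).round(4))
E
```

```text
top uv 378.6 264.4 ax 12.7 13.0 p [ 0.4363 -0.1667  0.018 ]
top uv 342.6 265.7 ax 18.9 19.1 p [ 0.4354 -0.0522  0.018 ]
top uv 429.6 248.4 ax 15.4 15.5 p [ 0.4824 -0.3325  0.018 ]
top uv 425.3 197.6 ax 21.4 21.8 p [ 0.6476 -0.3262  0.018 ]
top uv 302.8 164.6 ax 19.5 24.6 p [0.7666 0.0667 0.018 ]
top uv 250.6 123.9 ax 4.5 239.4 p [0.9096 0.2353 0.018 ]
side uv 309.8 373.3 ax 25.0 25.7 p [ 0.4861 -0.3296  0.009 ]
side uv 395.0 368.8 ax 32.6 35.9 p [ 0.6516 -0.3245  0.009 ]
side uv 287.8 312.8 ax 17.5 18.2 p [ 0.4395 -0.1638  0.009 ]
side uv 288.6 279.0 ax 21.1 24.9 p [ 0.4384 -0.0493  0.009 ]
side uv 18.2 232.6 ax 4.4 56.1 p [-0.3562  0.1655  0.009 ]
side uv 414.8 231.8 ax 24.3 60.6 p [0.7813 0.1416 0.009 ]
side uv 458.2 220.4 ax 4.2 121.4 p [0.9202 0.196  0.009 ]
drumtop [0.5944 0.1798 0.048 ]
flange [0.5949 0.1797 0.062 ]
sp top [0.5975 0.1817 0.128 ]
paddle top [0.4637 0.1984 0.059 ]
blk L [0.5046 0.2228 0.044 ]
blk R [0.4948 0.1629 0.044 ]
dial c [ 0.6281 -0.1202  0.056 ]
knobc [ 0.6286 -0.121   0.064 ]
big [ 0.6633 -0.0855  0.054 ]
d0 [ 0.5811 -0.1268  0.054 ]
d3 [ 0.6761 -0.1132  0.054 ]
bar a [ 0.5993 -0.106   0.1   ]
bar b [ 0.6516 -0.1326  0.1   ]
corner [ 0.6903 -0.0383  0.054 ]
c2 [ 0.7105 -0.1819  0.054 ]
c3 [ 0.5638 -0.2012  0.054 ]
c4 [ 0.5444 -0.0583  0.054 ]
side flange [0.592 0.178 0.062]
side sptop [0.5932 0.1703 0.128 ]
side paddle [0.4608 0.2016 0.059 ]
side knobbar a [ 0.6027 -0.108   0.1   ]
side bar b [ 0.6525 -0.1313  0.1   ]
side big [ 0.6648 -0.0847  0.054 ]
```

All four rings present (sizes match 40/60/50/70). Knob is home, selector sits at 0.628, and the big dot is at 2.513. First the lock knob: travel there via the middle.

```bash
python3 -m crank '[{"hand":0,"dx":-243,"dy":-20,"dz":433,"yaw":-1.148},{"hand":0,"dx":-243,"dy":-20,"dz":433,"yaw":-1.148},{"hand":0,"dx":-243,"dy":-20,"dz":433,"yaw":-1.148},{"hand":0,"dx":-243,"dy":-20,"dz":433,"yaw":-1.148},{"hand":0,"dx":-243,"dy":-20,"dz":433,"yaw":-1.148},{"hand":0,"dx":-243,"dy":-20,"dz":433,"yaw":-1.148},{"hand":0,"dx":-243,"dy":-20,"dz":433,"yaw":-1.148},{"hand":0,"dx":-243,"dy":-20,"dz":433,"yaw":-1.148},{"hand":0,"dx":-243,"dy":-20,"dz":433,"yaw":-1.148},{"hand":0,"dx":-243,"dy":-20,"dz":433,"yaw":-1.148},{"hand":0,"dx":-243,"dy":-20,"dz":433,"yaw":-1.148},{"hand":0,"dx":-243,"dy":-20,"dz":433,"yaw":-1.148}]' 60
python3 - <<'E'
from h import *
o=st();print(o['qpos'].round(2));print(go([.462,.199,.2]))
E
```

```text
clock: 1.1
position: [0.5214, -0.2487, 0.2513]
tool_rot: [-1.57, 0.0, -0.148]
force: [-0.1, -0.7, -0.7]
grip_width: 0.0852
t 1.1 p [ 0.5214 -0.2487  0.2513] rpy [-1.57   0.    -0.148] F [-0.1 -0.7 -0.7] w 0.0852
[ 0.65  0.45 -0.42  1.69  0.21  1.04  0.01]
[-124.9   51.4  434. ]
```

```bash
python3 -m crank '[{"hand":0.65,"dx":-127,"dy":51,"dz":434},{"hand":0.65,"dx":-127,"dy":51,"dz":434},{"hand":0.65,"dx":-127,"dy":51,"dz":434},{"hand":0.65,"dx":-127,"dy":51,"dz":434},{"hand":0.65,"dx":-127,"dy":51,"dz":434},{"hand":0.65,"dx":-127,"dy":51,"dz":434},{"hand":0.65,"dx":-127,"dy":51,"dz":434},{"hand":0.65,"dx":-127,"dy":51,"dz":434},{"hand":0.65,"dx":-127,"dy":51,"dz":434},{"hand":0.65,"dx":-127,"dy":51,"dz":434},{"hand":0.65,"dx":-127,"dy":51,"dz":434},{"hand":0.65,"dx":-127,"dy":51,"dz":434}]' 
python3 - <<'E'
from h import *
o=st();print(o['qpos'].round(2));print(go([.462,.199,.07]))
snap('side','s1',(240,140,160,120),5)
E
```

```text
t 1.1 p [ 0.5214 -0.2487  0.2513] rpy [-1.57   0.    -0.148] F [-0.1 -0.7 -0.7] w 0.0852
[ 0.65  0.45 -0.42  1.69  0.21  1.04  0.01]
[-124.9  181.4  433.9]$[0]: bad value
```

View pics/s1.png

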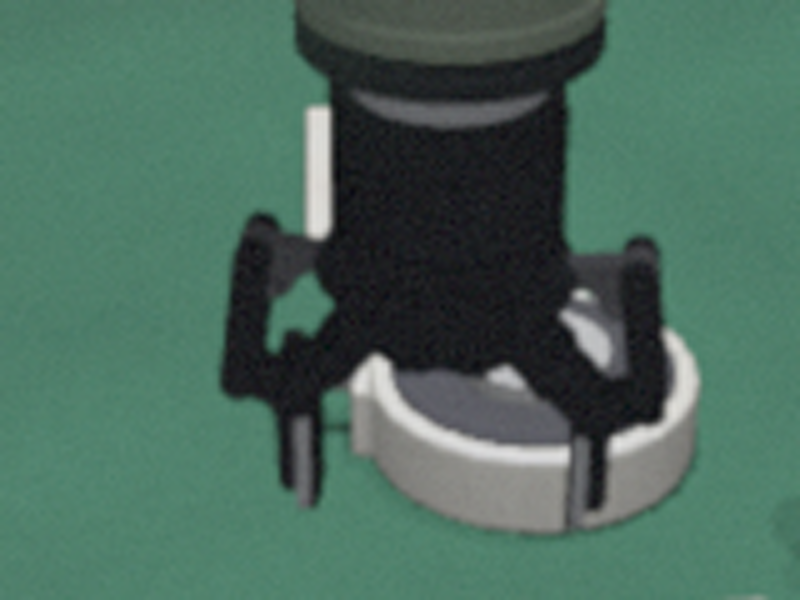

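The picture only shows the open gripper in front of the head; the move was refused ("bad value"), probably because yaw was missing.

```bash
python3 -m crank '[{"hand":0.65,"dx":-127,"dy":51,"dz":434,"yaw":0},{"hand":0.65,"dx":-127,"dy":51,"dz":434,"yaw":0},{"hand":0.65,"dx":-127,"dy":51,"dz":434,"yaw":0},{"hand":0.65,"dx":-127,"dy":51,"dz":434,"yaw":0},{"hand":0.65,"dx":-127,"dy":51,"dz":434,"yaw":0},{"hand":0.65,"dx":-127,"dy":51,"dz":434,"yaw":0},{"hand":0.65,"dx":-127,"dy":51,"dz":434,"yaw":0},{"hand":0.65,"dx":-127,"dy":51,"dz":434,"yaw":0},{"hand":0.65,"dx":-127,"dy":51,"dz":434,"yaw":0},{"hand":0.65,"dx":-127,"dy":51,"dz":434,"yaw":0},{"hand":0.65,"dx":-127,"dy":51,"dz":434,"yaw":0},{"hand":0.65,"dx":-127,"dy":51,"dz":434,"yaw":0}]' 
python3 - <<'E'
from h import *
o=st();print(o['qpos'].round(2));print(go([.462,.199,.07]))
snap('side','s2',(240,140,160,120),5)
E
```

```text
clock: 2.15
position: [0.4568, 0.2048, 0.1999]
tool_rot: [-1.568, 0.001, -0.141]
force: [-1.1, -0.3, -0.4]
grip_width: 0.0298
t 2.15 p [0.4568 0.2048 0.1999] rpy [-1.568e+00  1.000e-03 -1.410e-01] F [-1.1 -0.3 -0.4] w 0.0298
[-0.1   0.41 -0.56  1.93  0.28  0.87 -0.95]
[  6.2 129.8  -5.4]
```

View pics/s2.png

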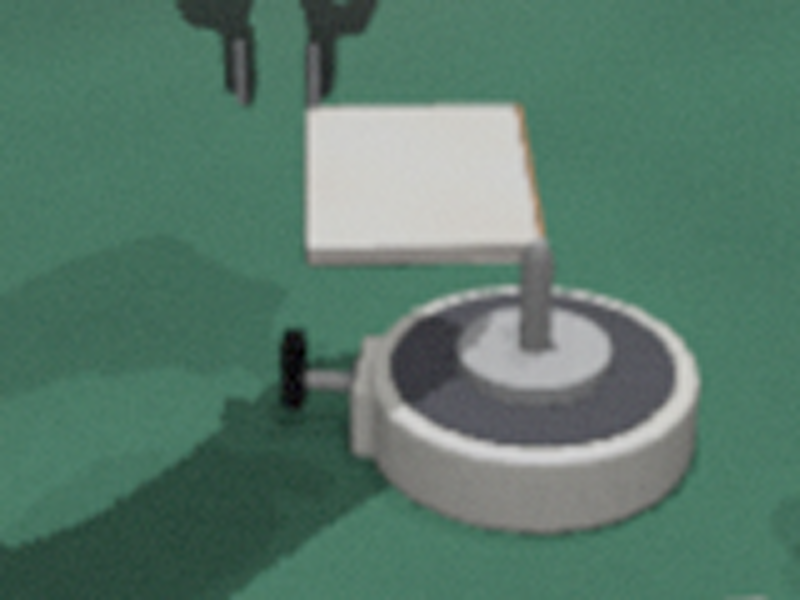

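The paddle's top is at about (293,333) in this enlarged crop, the spindle top at (537,243).

```bash
python3 - <<'E'
from h import *
f=lambda x,y:((x+.5)/5-.5+240,(y+.5)/5-.5+140)
print(wp('side',*f(293,334),.059),wp('side',*f(537,243),.128),wp('side',*f(537,348),.062))
print(w2pix('side',[[.462,.199,.059],[.595,.18,.128],[.595,.18,.062]])*5-np.array([1200,700]))
o=st();print(o['qd'].round(3),go([.461,.199,.1]))
E
```

```text
[0.45973489 0.20141683 0.059     ] [0.59157823 0.17836676 0.128     ] [0.59387169 0.17860265 0.062     ]
[[295.03059023 334.21732957]
 [541.15881408 239.44201079]
 [536.85404189 344.63611834]]
t 2.2 p [0.4576 0.2011 0.1999] rpy [-1.57e+00  1.00e-03 -1.43e-01] F [ 0.4 -0.3 -0.6] w 0.0299
[ 0.073 -0.019  0.046  0.017  0.001  0.01   0.053] [ 3.7 99.9 -1.7]
```

```bash
python3 -m crank '[{"hand":0.65,"dx":2,"dy":40,"dz":0,"yaw":0},{"hand":0.65,"dx":2,"dy":80,"dz":0,"yaw":0},{"hand":0.65,"dx":2,"dy":110,"dz":0,"yaw":0},{"hand":0.65,"dx":2,"dy":130,"dz":0,"yaw":0},{"hand":0.65,"dx":2,"dy":130,"dz":0,"yaw":0},{"hand":0.65,"dx":2,"dy":130,"dz":0,"yaw":0},{"hand":0.65,"dx":2,"dy":130,"dz":0,"yaw":0}]' 
python3 - <<'E'
from h import *
o=st();print(go([.461,.2,.033]))
snap('side','s3',(240,140,160,120),5)
E
```

```text
clock: 2.78
position: [0.4617, 0.1969, 0.0715]
tool_rot: [-1.57, -0.001, -0.15]
force: [1.1, -0.2, 0.4]
grip_width: 0.03
t 2.78 p [0.4617 0.1969 0.0715] rpy [-1.57e+00 -1.00e-03 -1.50e-01] F [ 1.1 -0.2  0.4] w 0.03
[-1.2 38.5  2.9]
```

View pics/s3.png

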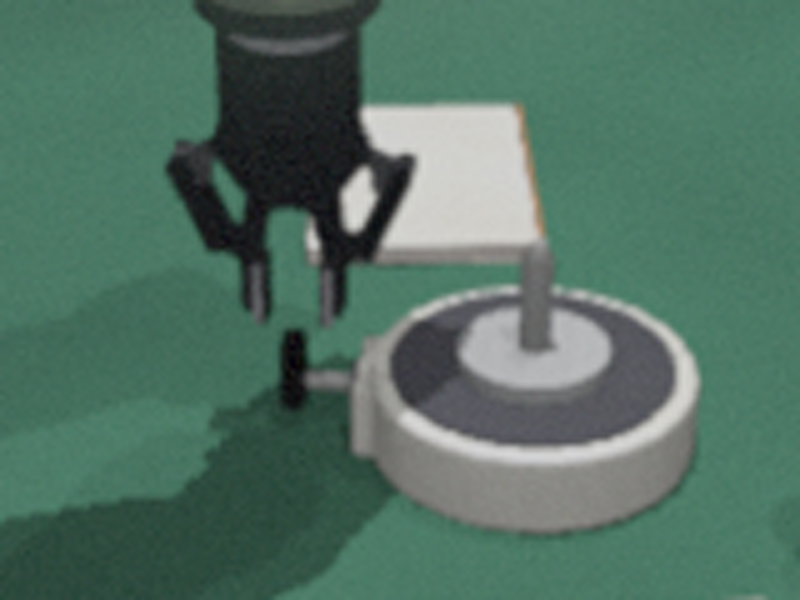

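Fingers straddle the paddle (258 and 330 against 293). Descend, close, then pull.

```bash
python3 -m crank '[{"hand":0.65,"dx":-1,"dy":20,"dz":2,"yaw":0},{"hand":0.65,"dx":-1,"dy":38,"dz":3,"yaw":0},{"hand":0.65,"dx":-1,"dy":38,"dz":3,"yaw":0},{"hand":0.65,"dx":-1,"dy":38,"dz":3,"yaw":0},{"hand":1,"dx":-1,"dy":38,"dz":3,"yaw":0},{"hand":1,"dx":-1,"dy":38,"dz":3,"yaw":0},{"hand":1,"dx":-1,"dy":38,"dz":3,"yaw":0},{"hand":1,"dx":-1,"dy":38,"dz":3,"yaw":0},{"hand":1,"dx":-1,"dy":38,"dz":3,"yaw":0},{"hand":1,"dx":-1,"dy":38,"dz":3,"yaw":0}]' 80
python3 -m crank '[{"hand":1,"dx":-8,"dy":0,"dz":0,"yaw":0},{"hand":1,"dx":-16,"dy":0,"dz":0,"yaw":0},{"hand":1,"dx":-24,"dy":0,"dz":0,"yaw":0},{"hand":1,"dx":-32,"dy":0,"dz":0,"yaw":0},{"hand":1,"dx":-38,"dy":0,"dz":0,"yaw":0},{"hand":1,"dx":-43,"dy":0,"dz":0,"yaw":0},{"hand":1,"dx":-46,"dy":0,"dz":0,"yaw":0},{"hand":1,"dx":-46,"dy":0,"dz":0,"yaw":0},{"hand":1,"dx":-46,"dy":0,"dz":0,"yaw":0}]' 
python3 - <<'E'
from h import *
snap('side','s4',(240,140,160,120),5)
E
```

```text
clock: 3.67
position: [0.4603, 0.201, 0.0346]
tool_rot: [-1.57, -0.001, -0.149]
force: [-14.3, 1.4, 28.5]
grip_width: 0.0124
clock: 4.42
position: [0.4163, 0.2076, 0.0346]
tool_rot: [-1.569, -0.003, -0.149]
force: [-5.7, -2.6, 25.8]
grip_width: 0.0122
```

View pics/s4.png

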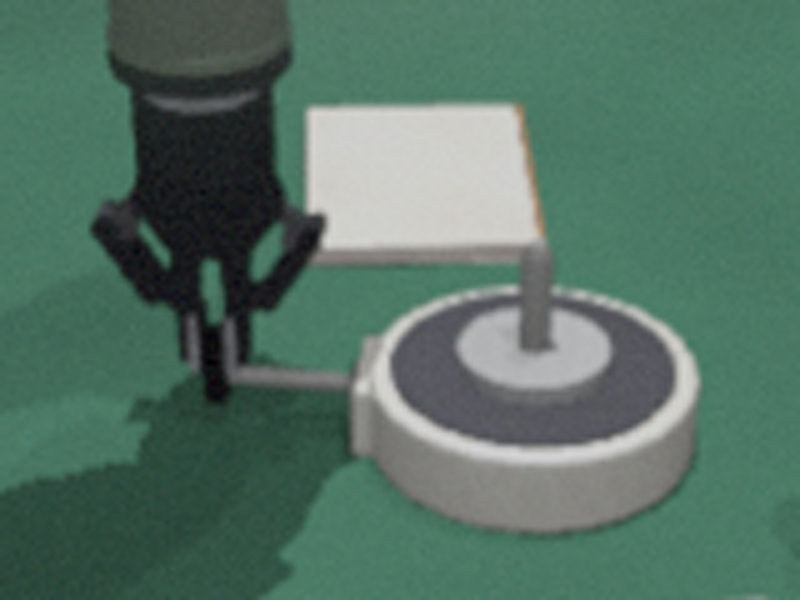

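The knob came out along with the gripper. Fz 28 N suggests a tip resting on the rod, so I'll raise slightly and pull a bit further to check the end stop.

```bash
python3 -m crank '[{"hand":1,"dx":-1,"dy":-4,"dz":0,"yaw":0},{"hand":1,"dx":-3,"dy":-5,"dz":0,"yaw":0},{"hand":1,"dx":-4,"dy":-5,"dz":0,"yaw":0},{"hand":1,"dx":-4,"dy":-5,"dz":0,"yaw":0}]' 
python3 -m crank '[{"hand":1,"dx":0,"dy":0,"dz":0,"yaw":0},{"hand":0.65,"dx":4,"dy":0,"dz":0,"yaw":0},{"hand":0.65,"dx":4,"dy":0,"dz":0,"yaw":0},{"hand":0.65,"dx":4,"dy":0,"dz":0,"yaw":0},{"hand":0.65,"dx":4,"dy":0,"dz":0,"yaw":0},{"hand":0.65,"dx":4,"dy":-40,"dz":0,"yaw":0},{"hand":0.65,"dx":4,"dy":-80,"dz":0,"yaw":0},{"hand":0.3,"dx":4,"dy":-120,"dz":0,"yaw":0},{"hand":0,"dx":4,"dy":-160,"dz":0,"yaw":0},{"hand":0,"dx":4,"dy":-180,"dz":0,"yaw":0},{"hand":0,"dx":4,"dy":-180,"dz":0,"yaw":0}]'
python3 - <<'E'
from h import *
snap('side','s5',(240,140,160,120),5)
f=lambda x,y:((x+.5)/5-.5+240,(y+.5)/5-.5+140)
st();im=bot.grab_frame('top');ringfind('top',im);im=bot.grab_frame('side');ringfind('side',im)
E
```

```text
clock: 4.8
position: [0.4155, 0.2074, 0.0373]
tool_rot: [-1.567, -0.005, -0.152]
force: [42.9, 2.4, -79.4]
grip_width: 0.0119
clock: 5.72
position: [0.4163, 0.2079, 0.222]
tool_rot: [-1.567, -0.006, -0.149]
force: [-0.3, 0.7, -1.0]
grip_width: 0.0767
t 5.77 p [0.4157 0.2073 0.2197] rpy [-1.569 -0.004 -0.149] F [-0.2  0.6  0. ] w 0.0832
top uv 378.6 264.4 ax 12.7 13.0 p [ 0.4363 -0.1667  0.018 ]
top uv 342.6 265.7 ax 18.9 19.1 p [ 0.4354 -0.0522  0.018 ]
top uv 429.7 248.4 ax 15.4 15.5 p [ 0.4825 -0.3325  0.018 ]
top uv 425.3 197.6 ax 21.4 21.7 p [ 0.6476 -0.3263  0.018 ]
top uv 302.8 164.6 ax 19.5 24.6 p [0.7666 0.0667 0.018 ]
top uv 250.2 123.9 ax 4.5 241.7 p [0.9096 0.2366 0.018 ]
side uv 309.8 373.5 ax 25.2 26.0 p [ 0.4861 -0.33    0.009 ]
side uv 395.0 368.8 ax 32.7 35.8 p [ 0.6516 -0.3245  0.009 ]
side uv 287.7 312.9 ax 17.6 18.4 p [ 0.4394 -0.1642  0.009 ]
side uv 288.6 279.1 ax 21.1 25.1 p [ 0.4382 -0.0496  0.009 ]
side uv 14.4 236.9 ax 4.6 72.1 p [-0.3567  0.1436  0.009 ]
side uv 4.1 220.8 ax 8.9 15.8 p [-0.4393  0.2304  0.009 ]
side uv 414.8 231.9 ax 24.3 60.7 p [0.7812 0.1413 0.009 ]
side uv 458.3 220.5 ax 4.3 122.1 p [0.9202 0.1955 0.009 ]
```

View pics/s5.png

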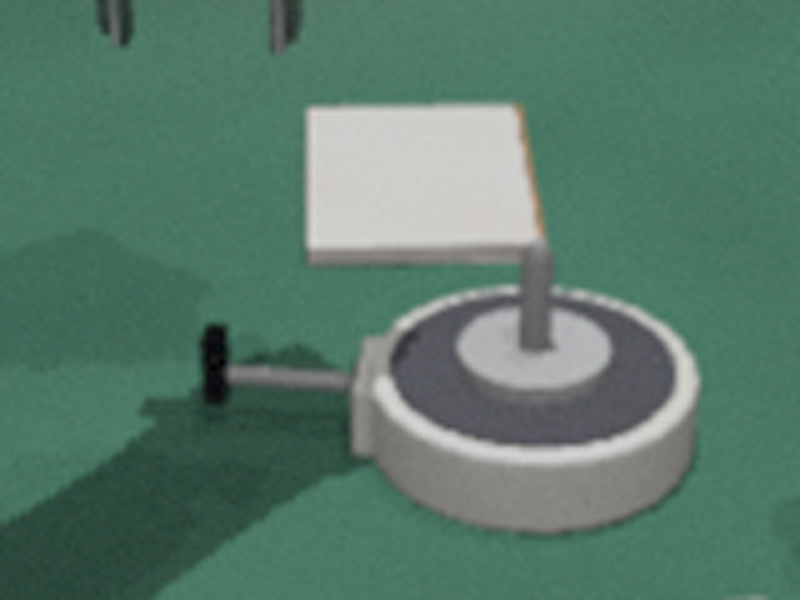

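Knob fully out (moved 45 mm, stop felt). Rings haven't moved. On to ring70.

```bash
python3 -m crank '[{"hand":0,"dx":309,"dy":0,"dz":-493,"yaw":0},{"hand":0,"dx":309,"dy":0,"dz":-493,"yaw":0},{"hand":0,"dx":309,"dy":0,"dz":-493,"yaw":0},{"hand":0,"dx":309,"dy":0,"dz":-493,"yaw":0},{"hand":0,"dx":309,"dy":0,"dz":-493,"yaw":0},{"hand":0,"dx":309,"dy":0,"dz":-493,"yaw":0},{"hand":0,"dx":309,"dy":0,"dz":-493,"yaw":0},{"hand":0,"dx":309,"dy":0,"dz":-493,"yaw":0},{"hand":0,"dx":309,"dy":0,"dz":-493,"yaw":0},{"hand":0,"dx":309,"dy":0,"dz":-493,"yaw":0},{"hand":0,"dx":309,"dy":0,"dz":-493,"yaw":0},{"hand":0,"dx":309,"dy":0,"dz":-493,"yaw":0}]' 
python3 - <<'E'
from h import *
o=st();print(o['qpos'].round(2),o['qd'].round(2));print(go([.648,-.326,.1]))
E
```

```text
clock: 6.87
position: [0.6145, -0.2531, 0.2156]
tool_rot: [-1.571, 0.002, -0.149]
force: [0.6, 0.5, 0.5]
grip_width: 0.0855
t 6.87 p [ 0.6145 -0.2531  0.2156] rpy [-1.571  0.002 -0.149] F [0.6 0.5 0.5] w 0.0855
[ 0.56  0.63 -0.41  1.48  0.27  1.09 -0.05] [ 0.35  0.56  0.13 -1.03  0.07  0.46  0.66]
[ 44.2 115.4 -67.2]
```

```bash
python3 -m crank '[{"hand":0,"dx":36,"dy":20,"dz":-58,"yaw":0},{"hand":0,"dx":36,"dy":60,"dz":-58,"yaw":0},{"hand":0,"dx":36,"dy":100,"dz":-58,"yaw":0},{"hand":0,"dx":36,"dy":115,"dz":-58,"yaw":0},{"hand":0,"dx":36,"dy":115,"dz":-58,"yaw":0},{"hand":0,"dx":36,"dy":115,"dz":-58,"yaw":0},{"hand":0,"dx":36,"dy":115,"dz":-58,"yaw":0}]' 
python3 - <<'E'
from h import *
o=st();print(o['qd'].round(3));print(go([.648,-.326,.02]))
snap('side','s6',(320,220,160,160),4)
E
```

```text
clock: 7.45
position: [0.6424, -0.3136, 0.1037]
tool_rot: [-1.571, -0.001, -0.148]
force: [0.7, 0.7, 1.4]
grip_width: 0.0853
t 7.45 p [ 0.6424 -0.3136  0.1037] rpy [-1.571e+00 -1.000e-03 -1.480e-01] F [0.7 0.7 1.4] w 0.0853
[-0.    -0.026 -0.005 -0.01   0.001 -0.004 -0.   ]
[  7.3  83.7 -11.4]
```

View pics/s6.png

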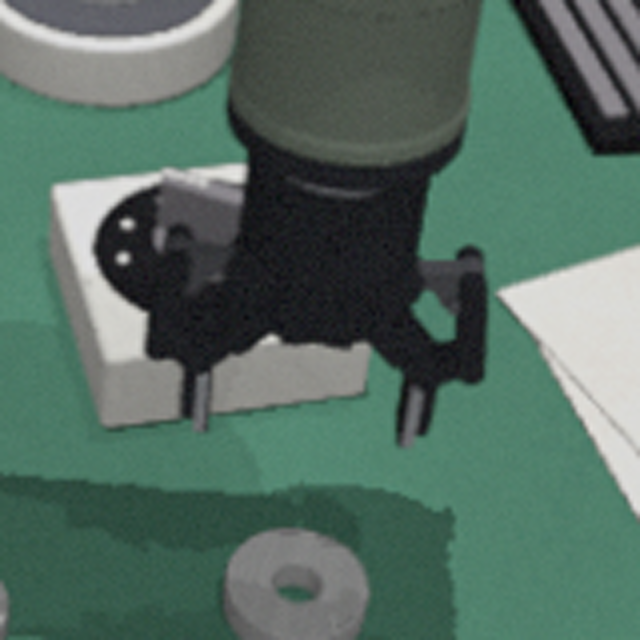

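The open fingers hang above and behind ring70, which lies at (297,590) in the crop, with the console clear. Move over it and descend.

```bash
python3 -m crank '[{"hand":0,"dx":7,"dy":15,"dz":-11,"yaw":0},{"hand":0,"dx":7,"dy":30,"dz":-11,"yaw":0},{"hand":0,"dx":7,"dy":60,"dz":-11,"yaw":0},{"hand":0,"dx":7,"dy":83,"dz":-11,"yaw":0},{"hand":0,"dx":7,"dy":83,"dz":-11,"yaw":0},{"hand":0,"dx":7,"dy":83,"dz":-11,"yaw":0}]' 
python3 - <<'E'
from h import *
o=st();print(go([.648,-.326,.0]))
snap('side','s7',(320,300,160,120),5)
E
```

```text
clock: 8.0
position: [0.6468, -0.3255, 0.0196]
tool_rot: [-1.57, 0.001, -0.149]
force: [0.5, 0.0, 1.8]
grip_width: 0.085
t 8.0 p [ 0.6468 -0.3255  0.0196] rpy [-1.57e+00  1.00e-03 -1.49e-01] F [0.5 0.  1.8] w 0.085
[ 1.3 19.6 -0.3]
```

View pics/s7.png

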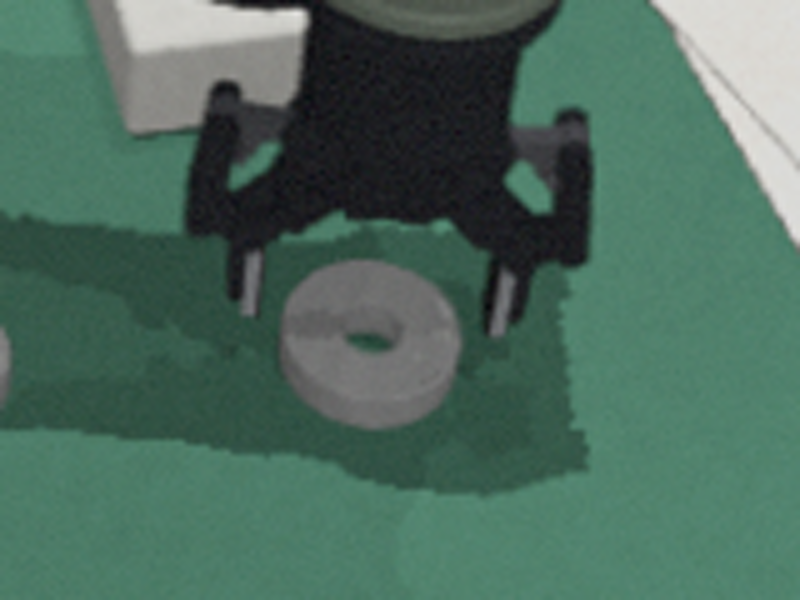

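```bash
python3 -m crank '[{"hand":0,"dx":1,"dy":10,"dz":0,"yaw":0},{"hand":0,"dx":1,"dy":20,"dz":0,"yaw":0},{"hand":0,"dx":1,"dy":21,"dz":0,"yaw":0},{"hand":0,"dx":1,"dy":21,"dz":0,"yaw":0}]' 
python3 - <<'E'
from h import *
o=st()
snap('side','s8',(320,300,160,120),5)
E
```

```text
clock: 8.38
position: [0.6476, -0.326, -0.0022]
tool_rot: [-1.571, 0.001, -0.149]
force: [-0.3, 0.2, -0.2]
grip_width: 0.0853
t 8.38 p [ 0.6476 -0.326  -0.0022] rpy [-1.571e+00  1.000e-03 -1.490e-01] F [-0.3  0.2 -0.2] w 0.0853
```

View pics/s8.png

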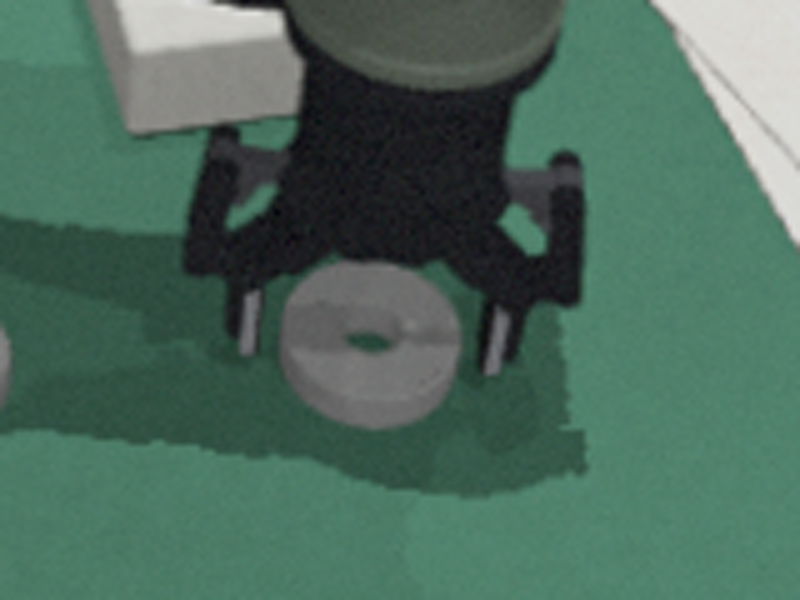

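No contact at z −2 mm, as expected from the finger swing. Check the finger tips (247,353) and (492,373) against the ring.

```bash
python3 - <<'E'
from h import *
f=lambda x,y:((x+.5)/5-.5+320,(y+.5)/5-.5+300)
for z in(.008,.012):print(wp('side',*f(247,354),z),wp('side',*f(492,374),z))
print(wp('side',*f(371,316),.018))
E
python3 -m crank '[{"hand":1,"dx":0,"dy":0,"dz":0,"yaw":0},{"hand":1,"dx":0,"dy":0,"dz":0,"yaw":0},{"hand":1,"dx":0,"dy":0,"dz":0,"yaw":0},{"hand":1,"dx":0,"dy":0,"dz":0,"yaw":0}]' 60
python3 -m crank '[{"hand":1,"dx":0,"dy":-10,"dz":0,"yaw":0},{"hand":1,"dx":0,"dy":-30,"dz":0,"yaw":0},{"hand":1,"dx":0,"dy":-60,"dz":0,"yaw":0},{"hand":1,"dx":0,"dy":-60,"dz":0,"yaw":0},{"hand":1,"dx":0,"dy":-60,"dz":0,"yaw":0}]'
python3 - <<'E'
from h import *
o=st()
snap('side','s9',(320,260,160,120),5)
E
```

```text
[ 0.60070146 -0.32550017  0.008     ] [ 0.69430541 -0.33924621  0.008     ]
[ 0.60007996 -0.32866936  0.012     ] [ 0.69316512 -0.34233921  0.012     ]
[ 0.64947365 -0.31697038  0.018     ]
clock: 8.77
position: [0.6484, -0.3263, -0.0003]
tool_rot: [-1.571, -0.001, -0.149]
force: [-4.1, 2.7, 12.6]
grip_width: 0.0678
clock: 9.18
position: [0.6487, -0.3267, 0.0605]
tool_rot: [-1.572, -0.003, -0.149]
force: [-0.5, 0.1, -4.9]
grip_width: 0.0678
t 9.18 p [ 0.6487 -0.3267  0.0605] rpy [-1.572 -0.003 -0.149] F [-0.5  0.1 -4.9] w 0.0678
```

View pics/s9.png

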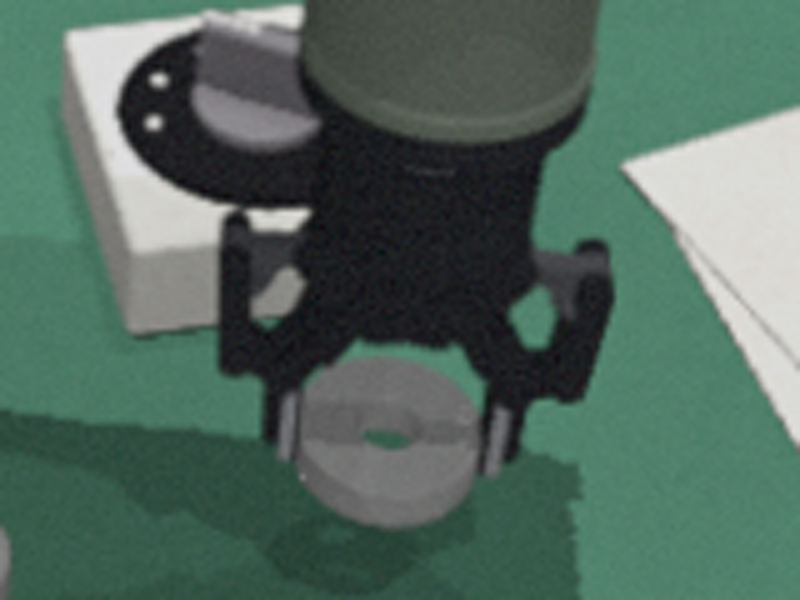

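Ring70 is held flat. Carry it over to the spindle.

```bash
python3 -m crank '[{"hand":1,"dx":0,"dy":-40,"dz":0,"yaw":0},{"hand":1,"dx":0,"dy":-80,"dz":0,"yaw":0},{"hand":1,"dx":-5,"dy":-120,"dz":20,"yaw":0},{"hand":1,"dx":-13,"dy":-140,"dz":50,"yaw":0},{"hand":1,"dx":-23,"dy":-140,"dz":88,"yaw":0},{"hand":1,"dx":-33,"dy":-140,"dz":126,"yaw":0},{"hand":1,"dx":-43,"dy":-140,"dz":164,"yaw":0},{"hand":1,"dx":-53,"dy":-140,"dz":202,"yaw":0},{"hand":1,"dx":-63,"dy":-140,"dz":240,"yaw":0},{"hand":1,"dx":-73,"dy":-140,"dz":278,"yaw":0},{"hand":1,"dx":-83,"dy":-140,"dz":316,"yaw":0},{"hand":1,"dx":-93,"dy":-140,"dz":354,"yaw":0}]' 
python3 -m crank '[{"hand":1,"dx":-10,"dy":0,"dz":38,"yaw":0},{"hand":1,"dx":-19,"dy":0,"dz":72,"yaw":0},{"hand":1,"dx":-27,"dy":0,"dz":104,"yaw":0},{"hand":1,"dx":-32,"dy":0,"dz":126,"yaw":0},{"hand":1,"dx":-36,"dy":0,"dz":139,"yaw":0},{"hand":1,"dx":-36,"dy":0,"dz":139,"yaw":0},{"hand":1,"dx":-36,"dy":0,"dz":139,"yaw":0},{"hand":1,"dx":-36,"dy":0,"dz":139,"yaw":0}]'
python3 - <<'E'
from h import *
o=st();print(o['qd'].round(3),o['qpos'].round(2));print(go([.594,.180,.14]))
snap('side','s10',(260,120,160,120),5)
snap('top','t10',(220,160,120,90),6)
E
```

```text
clock: 10.23
position: [0.6074, 0.0393, 0.1973]
tool_rot: [-1.571, 0.002, -0.149]
force: [1.7, 0.8, -3.4]
grip_width: 0.0675
clock: 10.9
position: [0.5936, 0.179, 0.1977]
tool_rot: [-1.572, 0.001, -0.15]
force: [0.0, -0.8, -4.2]
grip_width: 0.067
t 10.9 p [0.5936 0.179  0.1977] rpy [-1.572e+00  1.000e-03 -1.500e-01] F [ 0.  -0.8 -4.2] w 0.067
[ 0.01  -0.004 -0.    -0.004 -0.     0.001  0.   ] [-0.09  0.58 -0.45  1.63  0.29  1.   -0.78]
[ 0.3 57.7  1.1]
```

View pics/s10.png

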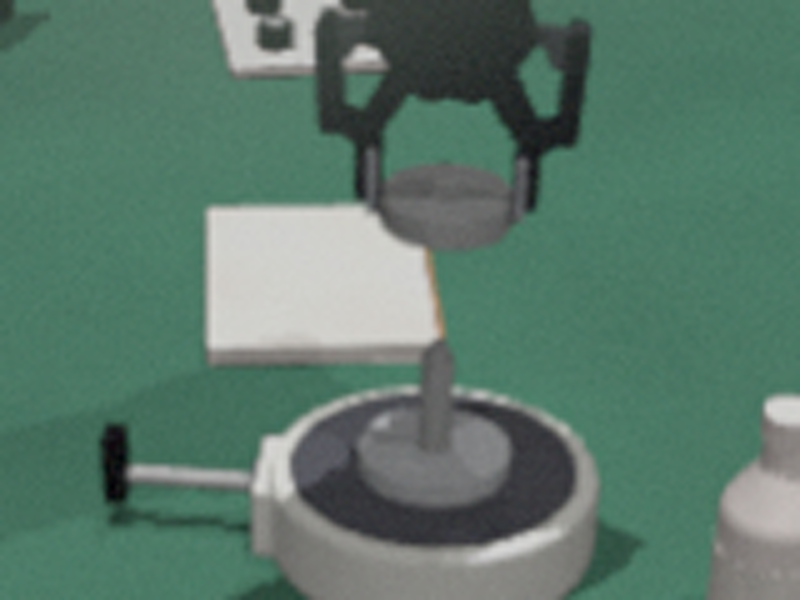

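View pics/t10.png

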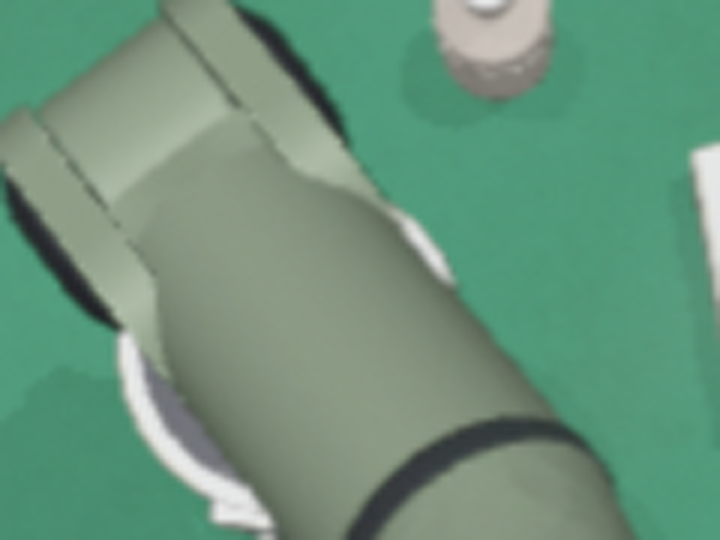

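```bash
cat >> h.py <<'E'
def ringbox(c,r,h=.018,n='side'):
    a=np.linspace(0,2*np.pi,90);P=[[c[0]+r*np.cos(t),c[1]+r*np.sin(t),c[2]+k] for k in(0,h) for t in a]
    q=w2pix(n,P);return np.r_[q.min(0),q.max(0)]
E
python3 - <<'E'
from h import *
g=lambda q:(np.array(q).reshape(-1,2)-[260,120])*5+2
print(g(ringbox((.5936,.179,.198),.035)))
print(g(ringbox((.5936,.184,.198),.035)))
print(g(w2pix('side',[[.594,.18,.128],[.594,.18,.062],[.594,.18,.118]])))
E
```

```text
[[377.70697817 163.51145959]
 [514.89073624 254.81375698]]
[[377.1753797  159.51041971]
 [513.86881315 250.30838057]]
[[441.2907737  341.46039361]
 [437.03930271 446.65771026]
 [440.6347396  357.78967429]]
```

```bash
python3 - <<'E'
from h import *
im=cv2.imread('pics/raw_s10.png');a=im[148:218,310:390];cv2.imwrite('pics/z10.png',cv2.resize(a,None,fx=8,fy=8,interpolation=cv2.INTER_NEAREST))
g=lambda q:((np.array(q).reshape(-1,2)-[310,148])*8+4).round(0)
print(g(ringbox((.5936,.179,.198),.035)))
print(g(w2pix('side',[[.594,.18,.128],[.594,.18,.062],[.594,.18,.118],[.594-.009,.18,.09],[.594+.009,.18,.09]])))
E
```

```text
[[205.  38.]
 [425. 185.]]
[[307. 323.]
 [300. 491.]
 [306. 349.]
 [276. 422.]
 [329. 421.]]
```

View pics/z10.png

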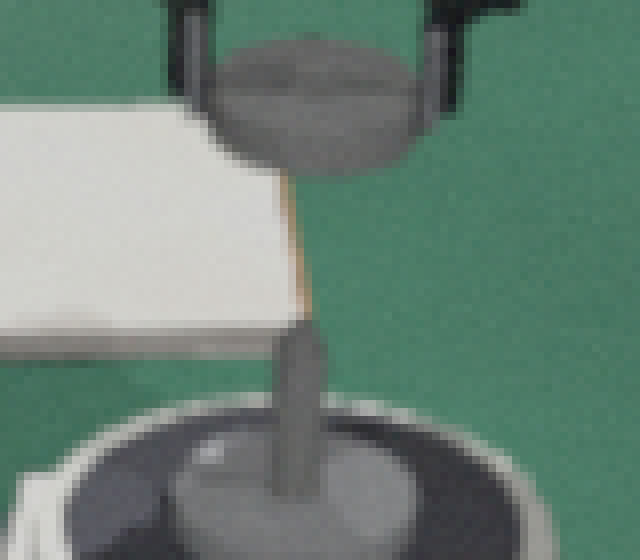

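Ring appears well centred above the spindle (within ~1–2 mm). Lower in stages, watching force.

```bash
python3 -m crank '[{"hand":1,"dx":0,"dy":25,"dz":0,"yaw":0},{"hand":1,"dx":0,"dy":50,"dz":0,"yaw":0},{"hand":1,"dx":0,"dy":70,"dz":0,"yaw":0},{"hand":1,"dx":0,"dy":85,"dz":0,"yaw":0},{"hand":1,"dx":0,"dy":95,"dz":0,"yaw":0},{"hand":1,"dx":0,"dy":95,"dz":0,"yaw":0},{"hand":1,"dx":0,"dy":95,"dz":0,"yaw":0}]' 
python3 - <<'E'
from h import *
o=st()
snap('side','s11',(260,120,160,120),5)
E
```

```text
clock: 11.58
position: [0.5937, 0.18, 0.1035]
tool_rot: [-1.571, 0.0, -0.15]
force: [-1.8, -3.4, -5.9]
grip_width: 0.0676
t 11.58 p [0.5937 0.18   0.1035] rpy [-1.571  0.    -0.15 ] F [-1.8 -3.4 -5.9] w 0.0676
```

View pics/s11.png

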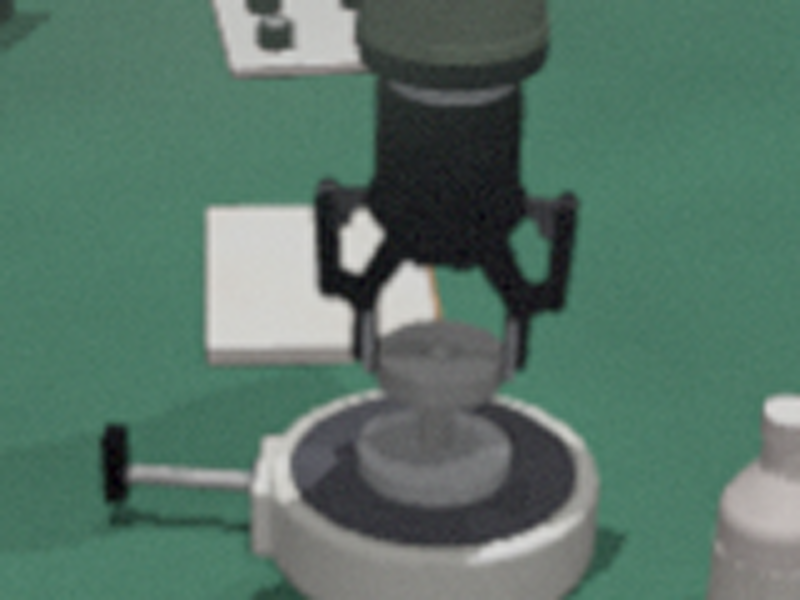

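The spindle's tip shows in the bore at about (438,347). Continue down.

```bash
python3 -m crank '[{"hand":1,"dx":0,"dy":10,"dz":0,"yaw":0},{"hand":1,"dx":0,"dy":20,"dz":0,"yaw":0},{"hand":1,"dx":0,"dy":30,"dz":0,"yaw":0},{"hand":1,"dx":0,"dy":37,"dz":0,"yaw":0},{"hand":1,"dx":0,"dy":40,"dz":0,"yaw":0},{"hand":1,"dx":0,"dy":40,"dz":0,"yaw":0}]' 
python3 - <<'E'
from h import *
o=st()
snap('side','s12',(290,120,100,100),6)
E
```

```text
clock: 12.13
position: [0.5934, 0.1801, 0.0628]
tool_rot: [-1.571, 0.001, -0.149]
force: [-1.6, -4.9, -6.4]
grip_width: 0.0678
t 12.13 p [0.5934 0.1801 0.0628] rpy [-1.571e+00  1.000e-03 -1.490e-01] F [-1.6 -4.9 -6.4] w 0.0678
```

View pics/s12.png

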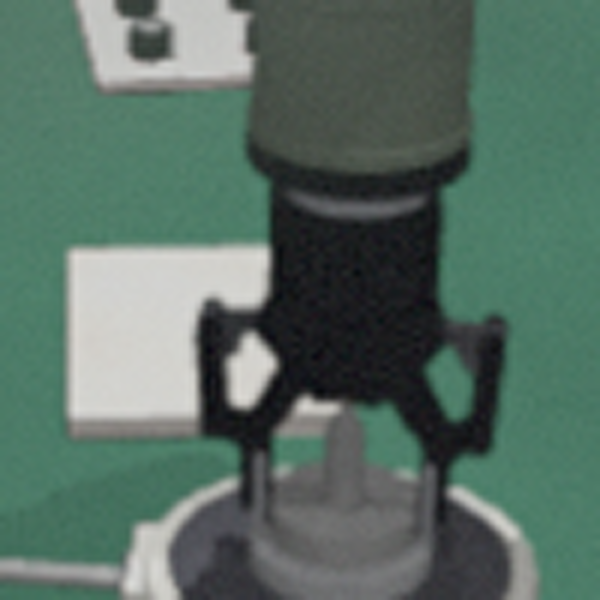

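Seated (bottom ≈ 62–63 mm). Release and retreat.

```bash
python3 -m crank '[{"hand":0.1,"dx":0,"dy":0,"dz":0,"yaw":0},{"hand":0,"dx":0,"dy":0,"dz":0,"yaw":0},{"hand":0,"dx":0,"dy":0,"dz":0,"yaw":0},{"hand":0,"dx":0,"dy":-20,"dz":0,"yaw":0},{"hand":0,"dx":0,"dy":-60,"dz":0,"yaw":0},{"hand":0,"dx":0,"dy":-100,"dz":0,"yaw":0},{"hand":0,"dx":0,"dy":-140,"dz":0,"yaw":0},{"hand":0,"dx":0,"dy":-140,"dz":0,"yaw":0},{"hand":0,"dx":0,"dy":-140,"dz":0,"yaw":0}]' 
python3 - <<'E'
from h import *
o=st();im=bot.grab_frame('top');ringfind('top',im)
snap('side','s13',(260,120,160,120),5);print(go([.436,-.051,.2]))
E
```

```text
clock: 12.93
position: [0.5948, 0.1813, 0.2064]
tool_rot: [-1.568, -0.005, -0.149]
force: [-0.0, -0.4, -1.6]
grip_width: 0.0857
t 12.93 p [0.5948 0.1813 0.2064] rpy [-1.568 -0.005 -0.149] F [-0.  -0.4 -1.6] w 0.0857
top uv 378.6 264.4 ax 12.7 13.0 p [ 0.4363 -0.1667  0.018 ]
top uv 429.7 248.3 ax 15.5 15.8 p [ 0.4829 -0.3326  0.018 ]
top uv 302.8 164.6 ax 19.5 24.6 p [0.7666 0.0667 0.018 ]
top uv 254.9 123.5 ax 4.6 243.7 p [0.9104 0.2214 0.018 ]
[-121.4    3.2 -252.4]
```

View pics/s13.png

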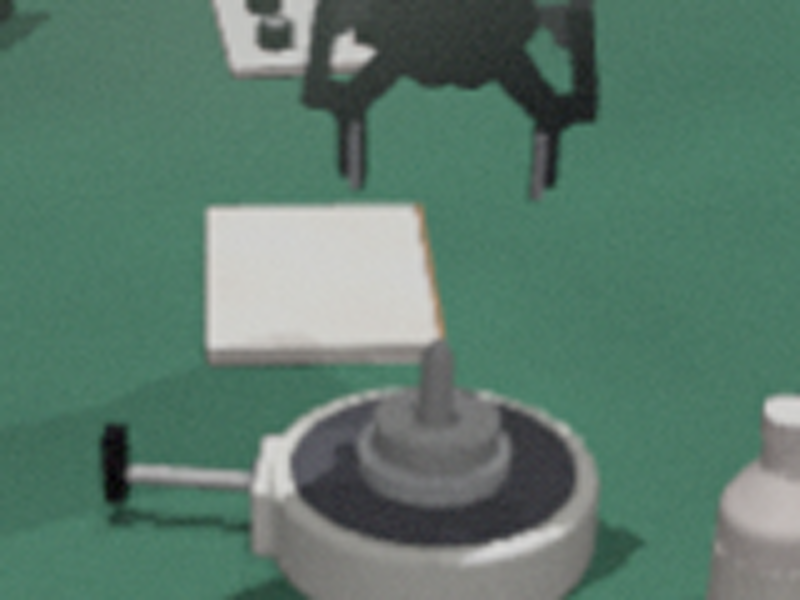

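Ring70 sits flat on the flange. Next ring60.

```bash
python3 -m crank '[{"hand":0,"dx":-18,"dy":0,"dz":-36,"yaw":0},{"hand":0,"dx":-36,"dy":0,"dz":-72,"yaw":0},{"hand":0,"dx":-54,"dy":0,"dz":-108,"yaw":0},{"hand":0,"dx":-72,"dy":0,"dz":-144,"yaw":0},{"hand":0,"dx":-90,"dy":20,"dz":-180,"yaw":0},{"hand":0,"dx":-105,"dy":40,"dz":-215,"yaw":0},{"hand":0,"dx":-116,"dy":60,"dz":-240,"yaw":0},{"hand":0,"dx":-120,"dy":80,"dz":-251,"yaw":0},{"hand":0,"dx":-120,"dy":90,"dz":-251,"yaw":0},{"hand":0,"dx":-120,"dy":90,"dz":-251,"yaw":0},{"hand":0,"dx":-120,"dy":90,"dz":-251,"yaw":0}]' 
python3 - <<'E'
from h import *
o=st();im=bot.grab_frame('side');ringfind('side',im);im=bot.grab_frame('top');ringfind('top',im)
snap('side','s14',(220,180,160,120),5);print(go([.436,-.0515,.02]))
E
```

```text
clock: 13.95
position: [0.4379, -0.0488, 0.1131]
tool_rot: [-1.57, 0.001, -0.148]
force: [0.7, 0.5, 0.9]
grip_width: 0.0854
t 13.95 p [ 0.4379 -0.0488  0.1131] rpy [-1.57e+00  1.00e-03 -1.48e-01] F [0.7 0.5 0.9] w 0.0854
side uv 309.8 373.7 ax 25.7 26.1 p [ 0.4862 -0.3306  0.009 ]
side uv 287.7 313.1 ax 17.9 18.6 p [ 0.4393 -0.1649  0.009 ]
side uv 288.7 279.5 ax 20.5 24.6 p [ 0.4387 -0.051   0.009 ]
side uv 14.5 236.7 ax 5.0 72.2 p [-0.3568  0.1445  0.009 ]
side uv 4.1 220.6 ax 9.5 15.7 p [-0.4398  0.2312  0.009 ]
side uv 414.8 231.9 ax 24.4 60.7 p [0.7811 0.1409 0.009 ]
side uv 458.6 221.0 ax 4.4 121.7 p [0.9203 0.193  0.009 ]
top uv 376.0 304.4 ax 34.0 48.8 p [ 0.3097 -0.1541  0.018 ]
top uv 429.7 248.3 ax 15.4 15.7 p [ 0.4828 -0.3325  0.018 ]
top uv 302.8 164.6 ax 19.5 24.6 p [0.7666 0.0667 0.018 ]
top uv 250.8 123.8 ax 4.5 241.3 p [0.9097 0.2348 0.018 ]
[-2.2 94.  -2.9]
```

View pics/s14.png

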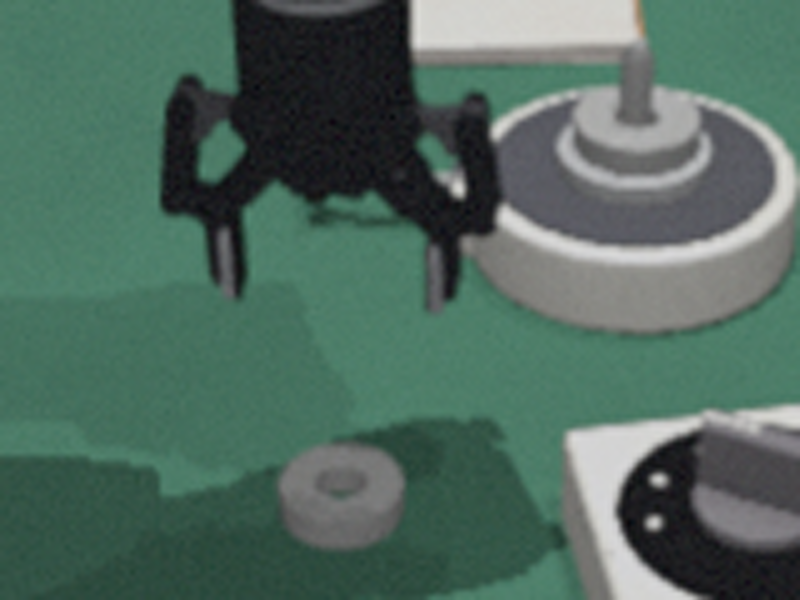

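Ring60 is undisturbed at about (340,490) in the crop. Descend and grasp.

```bash
python3 -m crank '[{"hand":0,"dx":-2,"dy":30,"dz":-2,"yaw":0},{"hand":0,"dx":-2,"dy":60,"dz":-2,"yaw":0},{"hand":0,"dx":-2,"dy":90,"dz":-2,"yaw":0},{"hand":0.1,"dx":-2,"dy":110,"dz":-2,"yaw":0},{"hand":0.1,"dx":-2,"dy":114,"dz":-2,"yaw":0},{"hand":0.1,"dx":-2,"dy":114,"dz":-2,"yaw":0},{"hand":0.1,"dx":-2,"dy":114,"dz":-2,"yaw":0}]' 
python3 - <<'E'
from h import *
o=st()
snap('side','s15',(220,210,160,120),5)
E
```

```text
clock: 14.68
position: [0.436, -0.0512, 0.0003]
tool_rot: [-1.571, -0.001, -0.148]
force: [-0.0, -0.5, 1.2]
grip_width: 0.0766
t 14.68 p [ 4.36e-01 -5.12e-02  3.00e-04] rpy [-1.571e+00 -1.000e-03 -1.480e-01] F [-0.  -0.5  1.2] w 0.0766
```

View pics/s15.png

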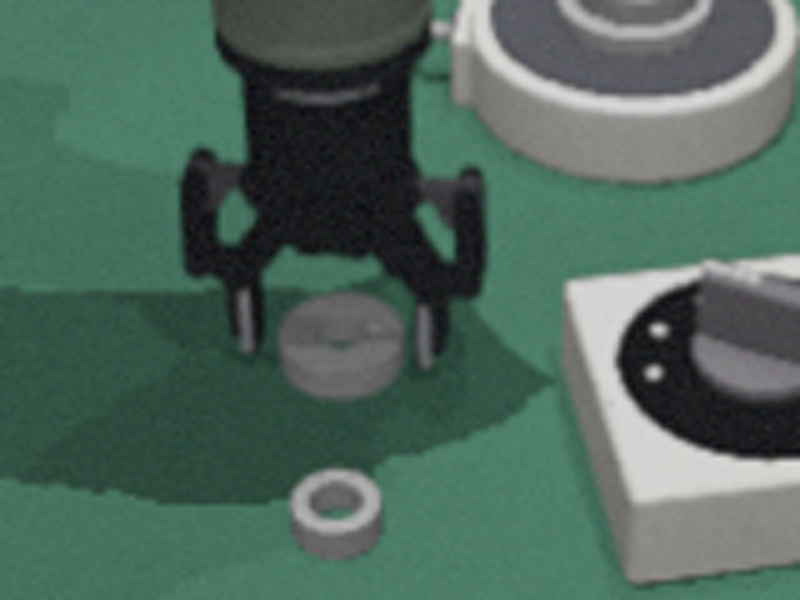

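```bash
python3 -m crank '[{"hand":1,"dx":0,"dy":1,"dz":0,"yaw":0},{"hand":1,"dx":0,"dy":1,"dz":0,"yaw":0},{"hand":1,"dx":0,"dy":1,"dz":0,"yaw":0},{"hand":1,"dx":0,"dy":1,"dz":0,"yaw":0}]' 60
python3 -m crank '[{"hand":1,"dx":0,"dy":-15,"dz":0,"yaw":0},{"hand":1,"dx":0,"dy":-50,"dz":0,"yaw":0},{"hand":1,"dx":0,"dy":-90,"dz":0,"yaw":0},{"hand":1,"dx":0,"dy":-130,"dz":0,"yaw":0},{"hand":1,"dx":0,"dy":-170,"dz":0,"yaw":0},{"hand":1,"dx":0,"dy":-200,"dz":0,"yaw":0},{"hand":1,"dx":0,"dy":-200,"dz":0,"yaw":0},{"hand":1,"dx":0,"dy":-200,"dz":0,"yaw":0}]'
python3 - <<'E'
from h import *
o=st();print(go([.5935,.179,.2]))
E
```

```text
clock: 15.07
position: [0.4361, -0.0517, -0.0004]
tool_rot: [-1.571, -0.002, -0.149]
force: [-3.0, 0.3, 19.5]
grip_width: 0.057
clock: 15.73
position: [0.4358, -0.0521, 0.2]
tool_rot: [-1.571, -0.004, -0.15]
force: [-0.2, -0.5, -3.8]
grip_width: 0.0566
t 15.73 p [ 0.4358 -0.0521  0.2   ] rpy [-1.571 -0.004 -0.15 ] F [-0.2 -0.5 -3.8] w 0.0566
[121.4   0.3 252.1]
```

```bash
python3 -m crank '[{"hand":1,"dx":18,"dy":0,"dz":37,"yaw":0},{"hand":1,"dx":36,"dy":0,"dz":74,"yaw":0},{"hand":1,"dx":54,"dy":0,"dz":111,"yaw":0},{"hand":1,"dx":71,"dy":0,"dz":147,"yaw":0},{"hand":1,"dx":88,"dy":0,"dz":182,"yaw":0},{"hand":1,"dx":102,"dy":0,"dz":212,"yaw":0},{"hand":1,"dx":113,"dy":0,"dz":235,"yaw":0},{"hand":1,"dx":119,"dy":0,"dz":247,"yaw":0},{"hand":1,"dx":121,"dy":0,"dz":252,"yaw":0},{"hand":1,"dx":121,"dy":0,"dz":252,"yaw":0},{"hand":1,"dx":121,"dy":0,"dz":252,"yaw":0},{"hand":1,"dx":121,"dy":0,"dz":252,"yaw":0}]'
python3 - <<'E'
from h import *
o=st();print(go([.5935,.179,.2]))
snap('side','s16',(310,138,80,80),8)
g=lambda q:((np.array(q).reshape(-1,2)-[310,138])*8+4).round(0)
p=o['position'];print(g(ringbox(p,.03)));print(g(ringbox(p+[0,.003,0],.03)))
E
```

```text
clock: 16.73
position: [0.5919, 0.1783, 0.1979]
tool_rot: [-1.572, 0.001, -0.15]
force: [0.1, 0.8, -3.4]
grip_width: 0.0569
t 16.73 p [0.5919 0.1783 0.1979] rpy [-1.572e+00  1.000e-03 -1.500e-01] F [ 0.1  0.8 -3.4] w 0.0569
[ 1.5 -2.1  0.9]
[[215. 126.]
 [404. 259.]]
[[215. 122.]
 [403. 254.]]
```

View pics/s16.png

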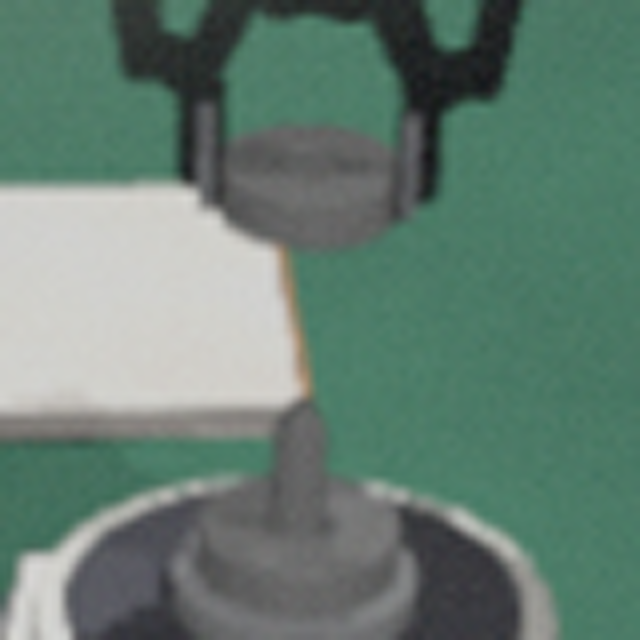

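Same picture as before with ring70, which fitted. Lower onto ring70.

```bash
python3 -m crank '[{"hand":1,"dx":1,"dy":25,"dz":0,"yaw":0},{"hand":1,"dx":1,"dy":50,"dz":0,"yaw":0},{"hand":1,"dx":1,"dy":70,"dz":0,"yaw":0},{"hand":1,"dx":1,"dy":82,"dz":0,"yaw":0},{"hand":1,"dx":1,"dy":92,"dz":0,"yaw":0},{"hand":1,"dx":1,"dy":102,"dz":0,"yaw":0},{"hand":1,"dx":1,"dy":110,"dz":0,"yaw":0},{"hand":1,"dx":1,"dy":115,"dz":0,"yaw":0},{"hand":1,"dx":1,"dy":117,"dz":0,"yaw":0},{"hand":1,"dx":1,"dy":117,"dz":0,"yaw":0},{"hand":1,"dx":1,"dy":117,"dz":0,"yaw":0}]'
python3 - <<'E'
from h import *
o=st();snap('side','s17',(310,138,80,80),8)
E
```

```text
clock: 17.7
position: [0.5937, 0.1797, 0.0818]
tool_rot: [-1.57, -0.001, -0.149]
force: [0.4, -0.2, -2.3]
grip_width: 0.0569
t 17.7 p [0.5937 0.1797 0.0818] rpy [-1.57e+00 -1.00e-03 -1.49e-01] F [ 0.4 -0.2 -2.3] w 0.0569
```

View pics/s17.png

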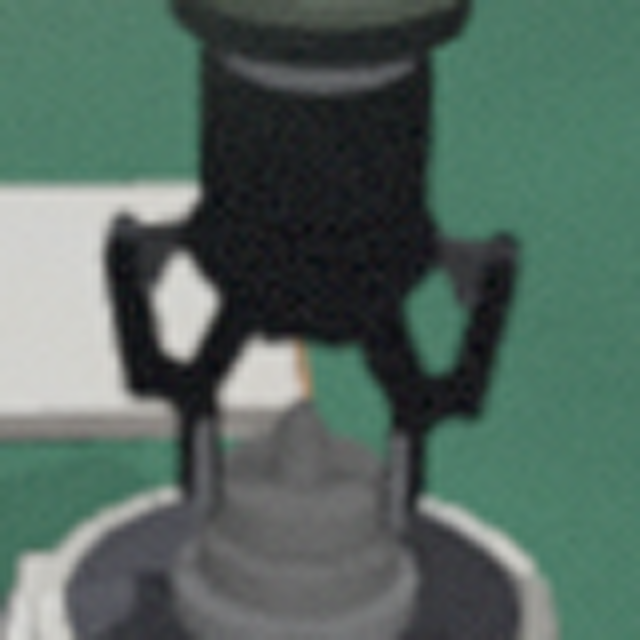

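```bash
python3 -m crank '[{"hand":0.15,"dx":0,"dy":1,"dz":0,"yaw":0},{"hand":0.15,"dx":0,"dy":1,"dz":0,"yaw":0},{"hand":0.15,"dx":0,"dy":1,"dz":0,"yaw":0},{"hand":0.15,"dx":0,"dy":-20,"dz":0,"yaw":0},{"hand":0,"dx":0,"dy":-60,"dz":0,"yaw":0},{"hand":0,"dx":0,"dy":-100,"dz":0,"yaw":0},{"hand":0,"dx":0,"dy":-120,"dz":0,"yaw":0},{"hand":0,"dx":0,"dy":-120,"dz":0,"yaw":0},{"hand":0,"dx":0,"dy":-120,"dz":0,"yaw":0}]' 
python3 - <<'E'
from h import *
o=st();im=bot.grab_frame('top');ringfind('top',im);im=bot.grab_frame('side');ringfind('side',im)
snap('side','s18',(260,120,160,120),5);print(go([.484,-.3315,.2]))
E
```

```text
clock: 18.5
position: [0.594, 0.1796, 0.2028]
tool_rot: [-1.57, -0.002, -0.149]
force: [-0.3, 0.1, -0.3]
grip_width: 0.0853
t 18.5 p [0.594  0.1796 0.2028] rpy [-1.57  -0.002 -0.149] F [-0.3  0.1 -0.3] w 0.0853
top uv 378.6 264.4 ax 12.7 13.0 p [ 0.4363 -0.1667  0.018 ]
top uv 438.5 245.3 ax 15.5 15.7 p [ 0.4917 -0.3616  0.018 ]
top uv 302.8 164.6 ax 19.5 24.6 p [0.7666 0.0667 0.018 ]
top uv 254.1 123.6 ax 4.7 235.0 p [0.9103 0.2238 0.018 ]
side uv 314.7 385.8 ax 26.3 27.5 p [ 0.495 -0.359  0.009]
side uv 287.8 312.9 ax 17.9 18.2 p [ 0.4395 -0.1642  0.009 ]
side uv 14.9 236.3 ax 4.8 73.7 p [-0.3565  0.1466  0.009 ]
side uv 4.1 221.0 ax 9.0 16.6 p [-0.4386  0.229   0.009 ]
side uv 414.8 231.9 ax 24.3 61.0 p [0.7811 0.1409 0.009 ]
side uv 458.4 220.7 ax 4.3 120.7 p [0.9202 0.1947 0.009 ]
[ -31.9    0.7 -521.3]
```

View pics/s18.png

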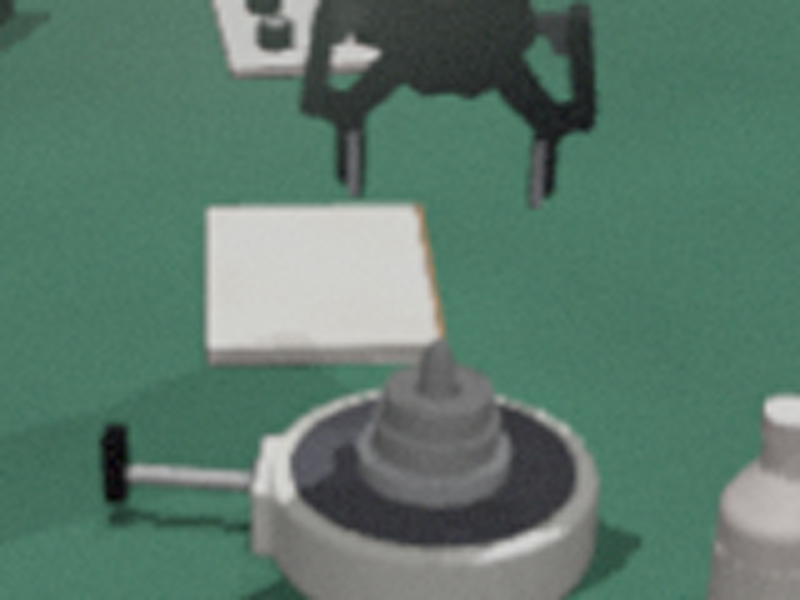

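Ring60 is on. Ring50 has been knocked aside to about (0.492, −0.361). Go there.

```bash
python3 -m crank '[{"hand":0,"dx":0,"dy":0,"dz":-40,"yaw":0},{"hand":0,"dx":0,"dy":0,"dz":-80,"yaw":0},{"hand":0,"dx":0,"dy":0,"dz":-120,"yaw":0},{"hand":0,"dx":-5,"dy":0,"dz":-160,"yaw":0},{"hand":0,"dx":-5,"dy":0,"dz":-200,"yaw":0},{"hand":0,"dx":-10,"dy":0,"dz":-240,"yaw":0},{"hand":0,"dx":-10,"dy":0,"dz":-280,"yaw":0},{"hand":0,"dx":-15,"dy":0,"dz":-320,"yaw":0},{"hand":0,"dx":-15,"dy":0,"dz":-360,"yaw":0},{"hand":0,"dx":-20,"dy":0,"dz":-400,"yaw":0},{"hand":0,"dx":-20,"dy":0,"dz":-440,"yaw":0},{"hand":0.1,"dx":-20,"dy":0,"dz":-480,"yaw":0}]'
python3 -m crank '[{"hand":0.1,"dx":0,"dy":20,"dz":-36,"yaw":0},{"hand":0.1,"dx":0,"dy":50,"dz":-60,"yaw":0},{"hand":0.1,"dx":0,"dy":80,"dz":-70,"yaw":0},{"hand":0.1,"dx":0,"dy":100,"dz":-70,"yaw":0},{"hand":0.1,"dx":0,"dy":100,"dz":-70,"yaw":0},{"hand":0.1,"dx":0,"dy":100,"dz":-70,"yaw":0},{"hand":0.1,"dx":0,"dy":100,"dz":-70,"yaw":0}]'
python3 - <<'E'
from h import *
o=st();print(o['qpos'].round(2));print(go([.4925,-.361,.0]))
im=bot.grab_frame('side');ringfind('side',im)
snap('side','s19',(230,320,160,120),5)
E
```

```text
clock: 19.65
position: [0.5011, -0.294, 0.2005]
tool_rot: [-1.57, 0.001, -0.149]
force: [0.7, -0.9, -1.0]
grip_width: 0.0769
clock: 20.23
position: [0.4926, -0.3609, 0.1022]
tool_rot: [-1.571, -0.001, -0.148]
force: [0.9, -0.3, 1.4]
grip_width: 0.0769
t 20.23 p [ 0.4926 -0.3609  0.1022] rpy [-1.571e+00 -1.000e-03 -1.480e-01] F [ 0.9 -0.3  1.4] w 0.0769
[ 0.8   0.68 -0.39  1.73  0.34  0.8   0.1 ]
[-2.000e-01  1.022e+02 -1.000e-01]
side uv 314.9 386.1 ax 26.0 26.4 p [ 0.4953 -0.3598  0.009 ]
side uv 15.0 236.1 ax 5.3 69.5 p [-0.357   0.1479  0.009 ]
side uv 4.2 220.9 ax 9.8 17.0 p [-0.4388  0.2299  0.009 ]
side uv 414.8 232.0 ax 24.4 60.9 p [0.781  0.1406 0.009 ]
side uv 361.8 222.8 ax 35.0 54.7 p [0.6385 0.19   0.009 ]
side uv 458.0 220.1 ax 4.5 121.3 p [0.9199 0.1979 0.009 ]
side uv 120.6 136.3 ax 9.3 36.0 p [-0.2758  0.8545  0.009 ]
```

View pics/s19.png

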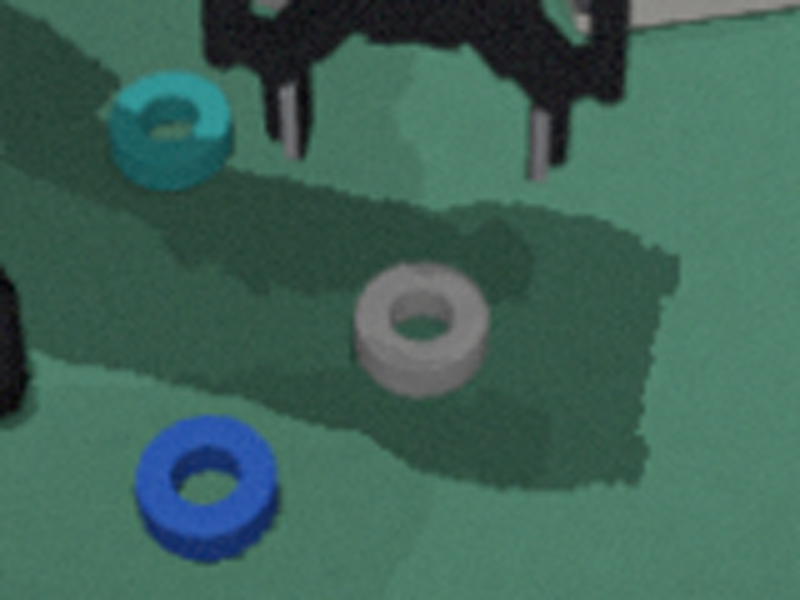

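The steel ring50 at (422,330) stands clear of the blue ring at (207,485). Descend and grasp.

```bash
python3 -m crank '[{"hand":0.2,"dx":0,"dy":30,"dz":0,"yaw":0},{"hand":0.2,"dx":0,"dy":60,"dz":0,"yaw":0},{"hand":0.2,"dx":0,"dy":85,"dz":0,"yaw":0},{"hand":0.2,"dx":0,"dy":101,"dz":0,"yaw":0},{"hand":0.2,"dx":0,"dy":101,"dz":0,"yaw":0},{"hand":1,"dx":0,"dy":101,"dz":0,"yaw":0},{"hand":1,"dx":0,"dy":101,"dz":0,"yaw":0},{"hand":1,"dx":0,"dy":101,"dz":0,"yaw":0},{"hand":1,"dx":0,"dy":101,"dz":0,"yaw":0},{"hand":1,"dx":0,"dy":101,"dz":0,"yaw":0}]' 60
python3 -m crank '[{"hand":1,"dx":0,"dy":-15,"dz":0,"yaw":0},{"hand":1,"dx":0,"dy":-50,"dz":0,"yaw":0},{"hand":1,"dx":0,"dy":-90,"dz":0,"yaw":0},{"hand":1,"dx":0,"dy":-130,"dz":0,"yaw":0},{"hand":1,"dx":0,"dy":-170,"dz":0,"yaw":0},{"hand":1,"dx":0,"dy":-200,"dz":0,"yaw":0},{"hand":1,"dx":0,"dy":-200,"dz":0,"yaw":0},{"hand":1,"dx":0,"dy":-200,"dz":0,"yaw":0}]'
python3 - <<'E'
from h import *
o=st();print(go([.5935,.179,.2]))
E
```

```text
clock: 21.17
position: [0.4928, -0.3617, 0.0025]
tool_rot: [-1.572, -0.002, -0.149]
force: [-2.7, 3.7, 9.3]
grip_width: 0.0481
clock: 21.83
position: [0.4925, -0.362, 0.2037]
tool_rot: [-1.573, -0.004, -0.149]
force: [-0.7, 0.8, -3.8]
grip_width: 0.048
t 21.83 p [ 0.4925 -0.362   0.2037] rpy [-1.573 -0.004 -0.149] F [-0.7  0.8 -3.8] w 0.048
[ 19.4   2.4 550. ]
```

```bash
python3 -m crank '[{"hand":1,"dx":0,"dy":0,"dz":40,"yaw":0},{"hand":1,"dx":2,"dy":0,"dz":80,"yaw":0},{"hand":1,"dx":4,"dy":0,"dz":120,"yaw":0},{"hand":1,"dx":6,"dy":0,"dz":160,"yaw":0},{"hand":1,"dx":8,"dy":0,"dz":200,"yaw":0},{"hand":1,"dx":10,"dy":0,"dz":240,"yaw":0},{"hand":1,"dx":12,"dy":0,"dz":280,"yaw":0},{"hand":1,"dx":14,"dy":0,"dz":320,"yaw":0},{"hand":1,"dx":15,"dy":0,"dz":360,"yaw":0},{"hand":1,"dx":16,"dy":0,"dz":400,"yaw":0},{"hand":1,"dx":17,"dy":0,"dz":440,"yaw":0},{"hand":1,"dx":18,"dy":0,"dz":480,"yaw":0}]'
python3 -m crank '[{"hand":1,"dx":0,"dy":0,"dz":36,"yaw":0},{"hand":1,"dx":1,"dy":0,"dz":58,"yaw":0},{"hand":1,"dx":1,"dy":0,"dz":69,"yaw":0},{"hand":1,"dx":1,"dy":0,"dz":70,"yaw":0},{"hand":1,"dx":1,"dy":0,"dz":70,"yaw":0},{"hand":1,"dx":1,"dy":0,"dz":70,"yaw":0},{"hand":1,"dx":1,"dy":0,"dz":70,"yaw":0},{"hand":1,"dx":1,"dy":0,"dz":70,"yaw":0}]'
python3 - <<'E'
from h import *
o=st();print(go([.5935,.179,.1]))
snap('side','s20',(310,138,80,80),8)
g=lambda q:((np.array(q).reshape(-1,2)-[310,138])*8+4).round(0)
p=o['position'];print(g(ringbox(p-[0,0,.002],.025)))
E
```

```text
clock: 22.83
position: [0.5804, 0.1123, 0.1999]
tool_rot: [-1.571, 0.001, -0.149]
force: [1.3, 0.2, -2.1]
grip_width: 0.0476
clock: 23.5
position: [0.5925, 0.1782, 0.2003]
tool_rot: [-1.571, -0.0, -0.151]
force: [1.3, -0.2, -1.4]
grip_width: 0.0478
t 23.5 p [0.5925 0.1782 0.2003] rpy [-1.571 -0.    -0.151] F [ 1.3 -0.2 -1.4] w 0.0478
[  0.9 100.3   1. ]
[[233. 131.]
 [390. 250.]]
```

View pics/s20.png

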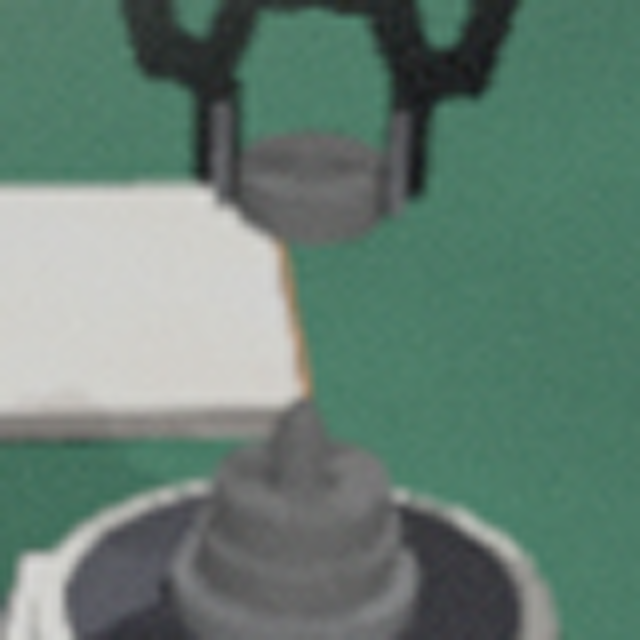

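Held ring50 matches its predicted outline. Lower onto the stack.

```bash
python3 -m crank '[{"hand":1,"dx":1,"dy":25,"dz":1,"yaw":0},{"hand":1,"dx":1,"dy":50,"dz":1,"yaw":0},{"hand":1,"dx":1,"dy":68,"dz":1,"yaw":0},{"hand":1,"dx":1,"dy":80,"dz":1,"yaw":0},{"hand":1,"dx":1,"dy":90,"dz":1,"yaw":0},{"hand":1,"dx":1,"dy":97,"dz":1,"yaw":0},{"hand":1,"dx":1,"dy":99,"dz":1,"yaw":0},{"hand":1,"dx":1,"dy":99,"dz":1,"yaw":0},{"hand":1,"dx":1,"dy":99,"dz":1,"yaw":0}]'
python3 - <<'E'
from h import *
o=st();snap('side','s21',(310,138,80,80),8)
E
```

```text
clock: 24.3
position: [0.5936, 0.1801, 0.1017]
tool_rot: [-1.571, -0.0, -0.149]
force: [-1.7, -4.4, -5.2]
grip_width: 0.0479
t 24.3 p [0.5936 0.1801 0.1017] rpy [-1.571 -0.    -0.149] F [-1.7 -4.4 -5.2] w 0.0479
```

View pics/s21.png

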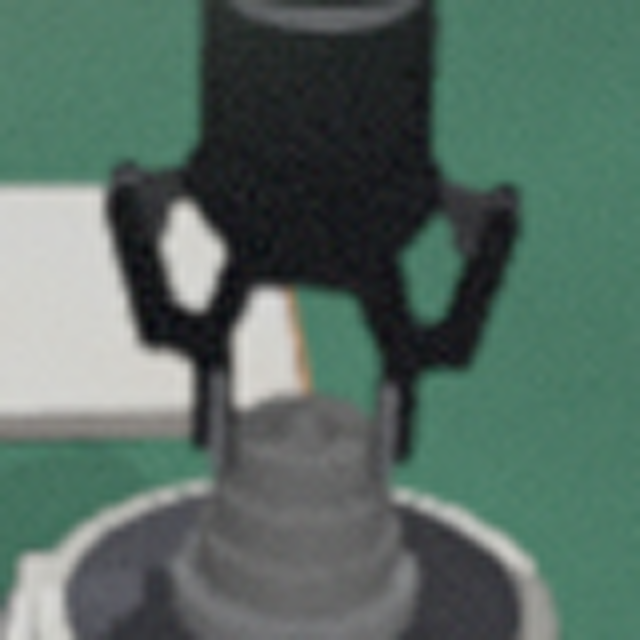

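```bash
python3 -m crank '[{"hand":1,"dx":0,"dy":1,"dz":-1,"yaw":0},{"hand":0.25,"dx":0,"dy":1,"dz":-1,"yaw":0},{"hand":0.25,"dx":0,"dy":1,"dz":-1,"yaw":0},{"hand":0.25,"dx":0,"dy":1,"dz":-1,"yaw":0},{"hand":0.25,"dx":0,"dy":-20,"dz":-1,"yaw":0},{"hand":0.1,"dx":0,"dy":-60,"dz":-1,"yaw":0},{"hand":0,"dx":0,"dy":-100,"dz":-1,"yaw":0},{"hand":0,"dx":0,"dy":-100,"dz":-1,"yaw":0},{"hand":0,"dx":0,"dy":-100,"dz":-1,"yaw":0}]' 
python3 - <<'E'
from h import *
o=st();im=bot.grab_frame('top');ringfind('top',im);im=bot.grab_frame('side');ringfind('side',im)
snap('side','s22',(310,138,80,80),8);print(go([.437,-.166,.2]))
E
```

```text
clock: 25.1
position: [0.5945, 0.1801, 0.2039]
tool_rot: [-1.569, -0.004, -0.149]
force: [0.0, -0.5, -1.0]
grip_width: 0.0855
t 25.1 p [0.5945 0.1801 0.2039] rpy [-1.569 -0.004 -0.149] F [ 0.  -0.5 -1. ] w 0.0855
top uv 378.6 264.4 ax 12.7 13.0 p [ 0.4363 -0.1667  0.018 ]
top uv 302.8 164.6 ax 19.5 24.7 p [0.7665 0.0666 0.018 ]
top uv 254.2 123.5 ax 4.7 229.6 p [0.9103 0.2236 0.018 ]
side uv 287.7 313.0 ax 17.9 18.6 p [ 0.4393 -0.1644  0.009 ]
side uv 14.2 237.1 ax 4.7 71.6 p [-0.3567  0.1425  0.009 ]
side uv 4.2 220.6 ax 9.7 16.2 p [-0.4395  0.2316  0.009 ]
side uv 414.8 231.9 ax 24.3 60.8 p [0.7812 0.141  0.009 ]
side uv 458.7 221.2 ax 4.4 121.6 p [0.9203 0.1919 0.009 ]
[-103.     0.8 -364.7]
```

View pics/s22.png

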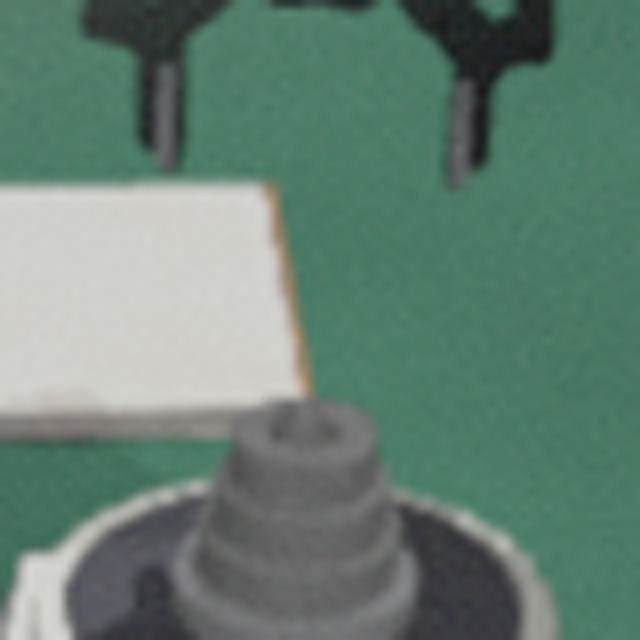

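```bash
python3 - <<'E'
from h import *
g=lambda q:((np.array(q).reshape(-1,2)-[310,138])*8+4).round(0)
print(g(ringbox([.593,.18,.098],.025)),g(ringbox([.593,.18,.08],.03)))
E
python3 -m crank '[{"hand":0,"dx":-11,"dy":0,"dz":-38,"yaw":0},{"hand":0,"dx":-22,"dy":0,"dz":-77,"yaw":0},{"hand":0,"dx":-33,"dy":0,"dz":-116,"yaw":0},{"hand":0,"dx":-44,"dy":0,"dz":-155,"yaw":0},{"hand":0,"dx":-55,"dy":0,"dz":-194,"yaw":0},{"hand":0.3,"dx":-66,"dy":0,"dz":-233,"yaw":0},{"hand":0.3,"dx":-77,"dy":20,"dz":-272,"yaw":0},{"hand":0.3,"dx":-88,"dy":40,"dz":-310,"yaw":0},{"hand":0.3,"dx":-98,"dy":60,"dz":-343,"yaw":0},{"hand":0.3,"dx":-103,"dy":80,"dz":-364,"yaw":0},{"hand":0.3,"dx":-103,"dy":100,"dz":-364,"yaw":0},{"hand":0.3,"dx":-103,"dy":110,"dz":-364,"yaw":0}]'
python3 -m crank '[{"hand":0.3,"dx":0,"dy":0,"dz":0,"yaw":0},{"hand":0.3,"dx":0,"dy":0,"dz":0,"yaw":0},{"hand":0.3,"dx":0,"dy":0,"dz":0,"yaw":0}]'
python3 - <<'E'
from h import *
o=st();im=bot.grab_frame('side');ringfind('side',im);print(go([.437,-.166,.0]))
snap('side','s23',(220,220,160,120),5)
E
```

```text
[[227. 398.]
 [377. 519.]] [[211. 437.]
 [390. 573.]]
clock: 26.25
position: [0.4355, -0.166, 0.0887]
tool_rot: [-1.57, 0.004, -0.152]
force: [-0.2, 0.4, 0.3]
grip_width: 0.0601
clock: 26.5
position: [0.4383, -0.1643, 0.092]
tool_rot: [-1.571, -0.001, -0.147]
force: [0.4, 0.7, 0.1]
grip_width: 0.0596
t 26.5 p [ 0.4383 -0.1643  0.092 ] rpy [-1.571e+00 -1.000e-03 -1.470e-01] F [0.4 0.7 0.1] w 0.0596
side uv 287.7 313.2 ax 17.0 17.6 p [ 0.4394 -0.165   0.009 ]
side uv 14.8 236.5 ax 4.9 69.5 p [-0.3567  0.1459  0.009 ]
side uv 4.2 220.8 ax 9.8 17.1 p [-0.4389  0.2301  0.009 ]
side uv 414.8 232.0 ax 24.4 60.9 p [0.781  0.1406 0.009 ]
side uv 458.4 220.8 ax 4.4 124.4 p [0.9201 0.194  0.009 ]
side uv 53.8 146.3 ax 13.1 46.8 p [-0.5309  0.7775  0.009 ]
[-1.2 92.2 -1.7]
```

View pics/s23.png

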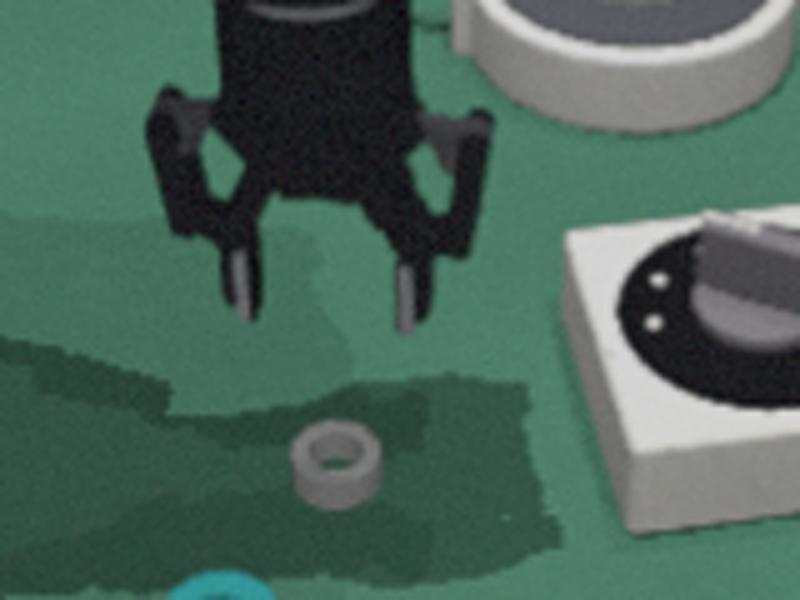

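Ring50's outline matches the seated prediction. Ring40 is at (337,463), unmoved; descend and grasp.

```bash
python3 -m crank '[{"hand":0.3,"dx":-1,"dy":30,"dz":-1,"yaw":0},{"hand":0.3,"dx":-1,"dy":60,"dz":-1,"yaw":0},{"hand":0.3,"dx":-1,"dy":80,"dz":-1,"yaw":0},{"hand":0.3,"dx":-1,"dy":89,"dz":-1,"yaw":0},{"hand":0.3,"dx":-1,"dy":89,"dz":-1,"yaw":0},{"hand":1,"dx":-1,"dy":89,"dz":-1,"yaw":0},{"hand":1,"dx":-1,"dy":89,"dz":-1,"yaw":0},{"hand":1,"dx":-1,"dy":89,"dz":-1,"yaw":0},{"hand":1,"dx":-1,"dy":89,"dz":-1,"yaw":0},{"hand":1,"dx":-1,"dy":89,"dz":-1,"yaw":0}]' 60
python3 -m crank '[{"hand":1,"dx":0,"dy":-15,"dz":0,"yaw":0},{"hand":1,"dx":0,"dy":-50,"dz":0,"yaw":0},{"hand":1,"dx":0,"dy":-90,"dz":0,"yaw":0},{"hand":1,"dx":0,"dy":-130,"dz":0,"yaw":0},{"hand":1,"dx":0,"dy":-170,"dz":0,"yaw":0},{"hand":1,"dx":0,"dy":-200,"dz":0,"yaw":0},{"hand":1,"dx":0,"dy":-200,"dz":0,"yaw":0},{"hand":1,"dx":0,"dy":-200,"dz":0,"yaw":0}]'
python3 - <<'E'
from h import *
o=st();print(go([.5935,.1785,.2]))
E
```

```text
clock: 27.43
position: [0.4371, -0.1661, 0.004]
tool_rot: [-1.571, -0.002, -0.149]
force: [-2.2, 2.4, 9.8]
grip_width: 0.0375
clock: 28.1
position: [0.437, -0.1666, 0.2049]
tool_rot: [-1.573, -0.005, -0.15]
force: [-0.5, -0.4, -1.6]
grip_width: 0.0376
t 28.1 p [ 0.437  -0.1666  0.2049] rpy [-1.573 -0.005 -0.15 ] F [-0.5 -0.4 -1.6] w 0.0376
[103.2   4.7 364.6]
```

```bash
python3 -m crank '[{"hand":1,"dx":11,"dy":0,"dz":38,"yaw":0},{"hand":1,"dx":22,"dy":0,"dz":77,"yaw":0},{"hand":1,"dx":33,"dy":0,"dz":116,"yaw":0},{"hand":1,"dx":44,"dy":0,"dz":155,"yaw":0},{"hand":1,"dx":55,"dy":0,"dz":194,"yaw":0},{"hand":1,"dx":66,"dy":0,"dz":233,"yaw":0},{"hand":1,"dx":77,"dy":0,"dz":272,"yaw":0},{"hand":1,"dx":88,"dy":0,"dz":310,"yaw":0},{"hand":1,"dx":97,"dy":0,"dz":343,"yaw":0},{"hand":1,"dx":103,"dy":0,"dz":364,"yaw":0},{"hand":1,"dx":103,"dy":0,"dz":364,"yaw":0},{"hand":1,"dx":103,"dy":0,"dz":364,"yaw":0}]'
python3 -m crank '[{"hand":1,"dx":0,"dy":0,"dz":0,"yaw":0},{"hand":1,"dx":0,"dy":0,"dz":0,"yaw":0},{"hand":1,"dx":0,"dy":0,"dz":0,"yaw":0}]'
python3 - <<'E'
from h import *
o=st();print(go([.5935,.179,.1205]))
snap('side','s24',(310,138,80,80),8)
g=lambda q:((np.array(q).reshape(-1,2)-[310,138])*8+4).round(0)
p=o['position'];print(g(ringbox(p-[0,0,.004],.02)))
E
```

```text
clock: 29.1
position: [0.5915, 0.1799, 0.2012]
tool_rot: [-1.571, 0.002, -0.147]
force: [-0.1, -0.1, -0.7]
grip_width: 0.0376
clock: 29.35
position: [0.5921, 0.1775, 0.2023]
tool_rot: [-1.571, 0.0, -0.15]
force: [0.4, -0.2, -1.7]
grip_width: 0.0374
t 29.35 p [0.5921 0.1775 0.2023] rpy [-1.571  0.    -0.15 ] F [ 0.4 -0.2 -1.7] w 0.0374
[ 1.1 81.8  1.7]
[[247. 139.]
 [374. 244.]]
```

View pics/s24.png

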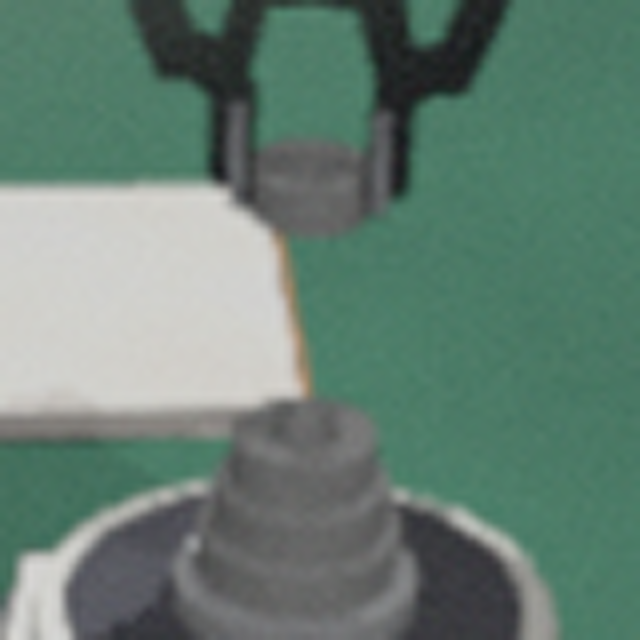

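```bash
python3 -m crank '[{"hand":1,"dx":1,"dy":25,"dz":1,"yaw":0},{"hand":1,"dx":1,"dy":45,"dz":1,"yaw":0},{"hand":1,"dx":1,"dy":60,"dz":1,"yaw":0},{"hand":1,"dx":1,"dy":70,"dz":1,"yaw":0},{"hand":1,"dx":1,"dy":78,"dz":1,"yaw":0},{"hand":1,"dx":1,"dy":81,"dz":1,"yaw":0},{"hand":1,"dx":1,"dy":81,"dz":1,"yaw":0},{"hand":1,"dx":1,"dy":81,"dz":1,"yaw":0}]'
python3 - <<'E'
from h import *
o=st();snap('side','s25',(310,138,80,80),8)
E
```

```text
clock: 30.07
position: [0.5937, 0.1796, 0.1219]
tool_rot: [-1.57, -0.001, -0.149]
force: [0.6, 0.4, -0.9]
grip_width: 0.0375
t 30.07 p [0.5937 0.1796 0.1219] rpy [-1.57e+00 -1.00e-03 -1.49e-01] F [ 0.6  0.4 -0.9] w 0.0375
```

View pics/s25.png

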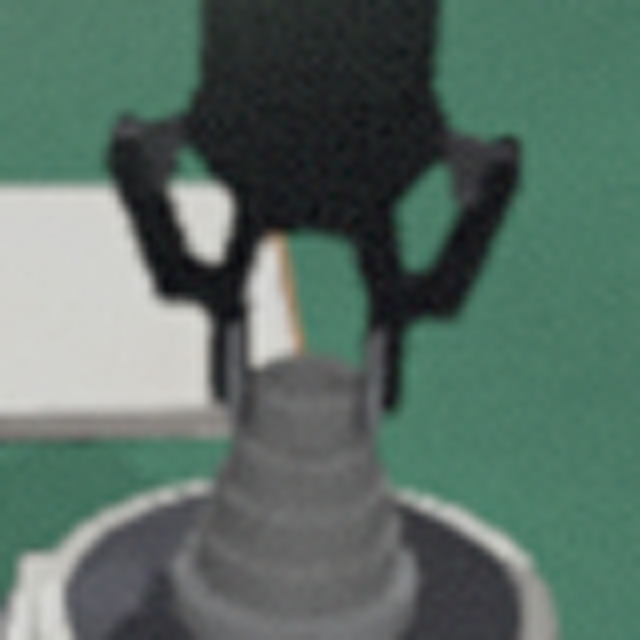

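```bash
python3 -m crank '[{"hand":1,"dx":0,"dy":1,"dz":0,"yaw":0},{"hand":1,"dx":0,"dy":1,"dz":0,"yaw":0},{"hand":0.4,"dx":0,"dy":1,"dz":0,"yaw":0},{"hand":0.4,"dx":0,"dy":1,"dz":0,"yaw":0},{"hand":0.4,"dx":0,"dy":1,"dz":0,"yaw":0},{"hand":0.4,"dx":0,"dy":-20,"dz":0,"yaw":0},{"hand":0.4,"dx":0,"dy":-50,"dz":0,"yaw":0},{"hand":0.4,"dx":0,"dy":-80,"dz":0,"yaw":0},{"hand":0.65,"dx":0,"dy":-80,"dz":0,"yaw":0},{"hand":0.65,"dx":0,"dy":-80,"dz":0,"yaw":0}]' 
python3 - <<'E'
from h import *
o=st();snap('side','s26',(310,138,80,80),8);
g=lambda q:((np.array(q).reshape(-1,2)-[310,138])*8+4).round(0)
print(g(ringbox([.593,.18,.116],.02)))
for d in(-.003,.003):print(g(ringbox([.593,.18,.116+d],.02)))
print(go([.4155,.2075,.2]))
E
```

```text
clock: 30.95
position: [0.5941, 0.1797, 0.2029]
tool_rot: [-1.57, -0.003, -0.149]
force: [-0.2, 0.9, -0.8]
grip_width: 0.0302
t 30.95 p [0.5941 0.1797 0.2029] rpy [-1.57  -0.003 -0.149] F [-0.2  0.9 -0.8] w 0.0302
[[243. 359.]
 [365. 464.]]
[[243. 366.]
 [364. 472.]]
[[243. 351.]
 [365. 457.]]
[-180.2    1.3    1.3]
```

View pics/s26.png

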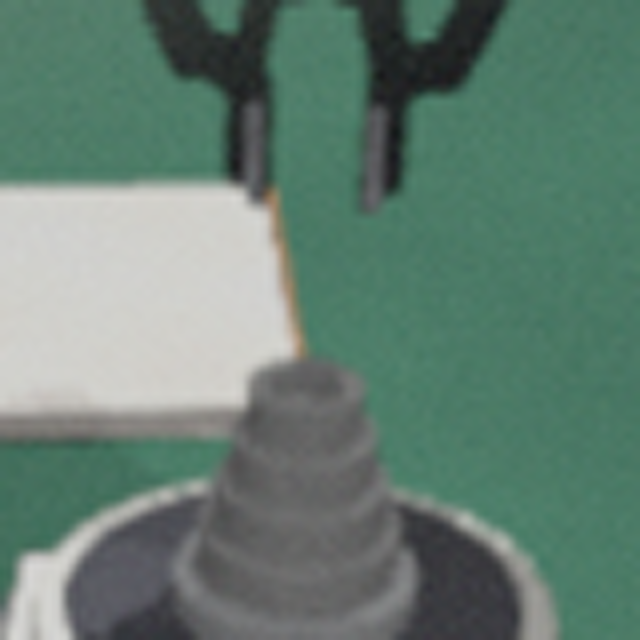

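All four rings match their seated outlines. Now back to the knob.

```bash
python3 -m crank '[{"hand":0.65,"dx":-36,"dy":0,"dz":0,"yaw":0},{"hand":0.65,"dx":-72,"dy":0,"dz":0,"yaw":0},{"hand":0.65,"dx":-108,"dy":0,"dz":0,"yaw":0},{"hand":0.65,"dx":-140,"dy":0,"dz":1,"yaw":0},{"hand":0.65,"dx":-165,"dy":20,"dz":1,"yaw":0},{"hand":0.65,"dx":-178,"dy":50,"dz":1,"yaw":0},{"hand":0.65,"dx":-180,"dy":80,"dz":1,"yaw":0},{"hand":0.65,"dx":-180,"dy":110,"dz":1,"yaw":0},{"hand":0.65,"dx":-180,"dy":125,"dz":1,"yaw":0},{"hand":0.65,"dx":-180,"dy":125,"dz":1,"yaw":0},{"hand":0.65,"dx":-180,"dy":125,"dz":1,"yaw":0},{"hand":0.65,"dx":-180,"dy":125,"dz":1,"yaw":0}]' 
python3 - <<'E'
from h import *
o=st();snap('side','s27',(240,140,160,120),5)
print(go([.4158,.2075,.04]))
E
```

```text
clock: 32.0
position: [0.4156, 0.2074, 0.0769]
tool_rot: [-1.571, -0.0, -0.149]
force: [0.0, -0.0, 0.3]
grip_width: 0.0298
t 32.0 p [0.4156 0.2074 0.0769] rpy [-1.571 -0.    -0.149] F [ 0.  -0.   0.3] w 0.0298
[-0.2 37.2 -0. ]
```

View pics/s27.png

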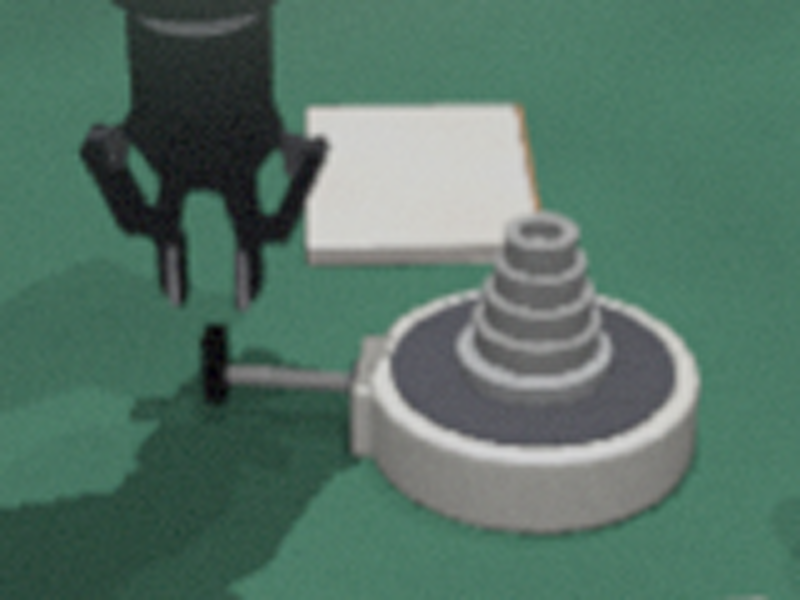

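The stack is complete and flat; the fingers (175, 243) straddle the paddle (215). Lower, grip and push home.

```bash
python3 -m crank '[{"hand":0.65,"dx":0,"dy":20,"dz":0,"yaw":0},{"hand":0.65,"dx":0,"dy":36,"dz":0,"yaw":0},{"hand":0.65,"dx":0,"dy":36,"dz":0,"yaw":0},{"hand":0.65,"dx":0,"dy":36,"dz":0,"yaw":0},{"hand":1,"dx":0,"dy":36,"dz":0,"yaw":0},{"hand":1,"dx":0,"dy":36,"dz":0,"yaw":0},{"hand":1,"dx":0,"dy":36,"dz":0,"yaw":0},{"hand":1,"dx":0,"dy":36,"dz":0,"yaw":0}]' 60
python3 -m crank '[{"hand":1,"dx":8,"dy":0,"dz":0,"yaw":0},{"hand":1,"dx":16,"dy":0,"dz":0,"yaw":0},{"hand":1,"dx":24,"dy":0,"dz":0,"yaw":0},{"hand":1,"dx":32,"dy":0,"dz":0,"yaw":0},{"hand":1,"dx":39,"dy":0,"dz":0,"yaw":0},{"hand":1,"dx":45,"dy":0,"dz":0,"yaw":0},{"hand":1,"dx":47,"dy":0,"dz":0,"yaw":0},{"hand":1,"dx":47,"dy":0,"dz":0,"yaw":0},{"hand":1,"dx":47,"dy":0,"dz":0,"yaw":0}]'
```

```text
clock: 32.72
position: [0.4162, 0.2075, 0.0416]
tool_rot: [-1.57, -0.002, -0.149]
force: [-1.6, -1.3, 8.7]
grip_width: 0.0124
clock: 33.47
position: [0.4604, 0.2008, 0.0415]
tool_rot: [-1.571, 0.002, -0.148]
force: [-18.2, 1.5, 18.7]
grip_width: 0.0124
```

At the original home position (x 0.4604 against 0.4603), with the stop pushing back. A little more push, then release and rise.

```bash
python3 -m crank '[{"hand":1,"dx":2,"dy":0,"dz":0,"yaw":0},{"hand":1,"dx":2,"dy":0,"dz":0,"yaw":0},{"hand":1,"dx":2,"dy":0,"dz":0,"yaw":0}]'
python3 -m crank '[{"hand":1,"dx":-2,"dy":0,"dz":0,"yaw":0},{"hand":0.65,"dx":-3,"dy":0,"dz":0,"yaw":0},{"hand":0.65,"dx":-3,"dy":0,"dz":0,"yaw":0},{"hand":0.65,"dx":-3,"dy":0,"dz":0,"yaw":0},{"hand":0.65,"dx":-3,"dy":-30,"dz":0,"yaw":0},{"hand":0.65,"dx":-3,"dy":-70,"dz":0,"yaw":0},{"hand":0.65,"dx":-3,"dy":-110,"dz":0,"yaw":0},{"hand":0.65,"dx":-3,"dy":-150,"dz":0,"yaw":0},{"hand":0.65,"dx":-3,"dy":-160,"dz":0,"yaw":0},{"hand":0.65,"dx":-3,"dy":-160,"dz":0,"yaw":0}]'
python3 - <<'E'
from h import *
o=st();snap('side','s28',(240,140,160,120),5)
print(o['qpos'].round(2),go([.628,-.1205,.2]))
E
```

```text
clock: 33.72
position: [0.4605, 0.2008, 0.0414]
tool_rot: [-1.572, 0.004, -0.147]
force: [-32.0, 4.1, 29.4]
grip_width: 0.0124
clock: 34.55
position: [0.4626, 0.2008, 0.2038]
tool_rot: [-1.568, -0.005, -0.15]
force: [-0.4, 0.7, 0.3]
grip_width: 0.03
t 34.55 p [0.4626 0.2008 0.2038] rpy [-1.568 -0.005 -0.15 ] F [-0.4  0.7  0.3] w 0.03
[-0.05  0.42 -0.61  1.92  0.31  0.89 -0.97] [ 212.1    2.1 -292.4]
```

View pics/s28.png

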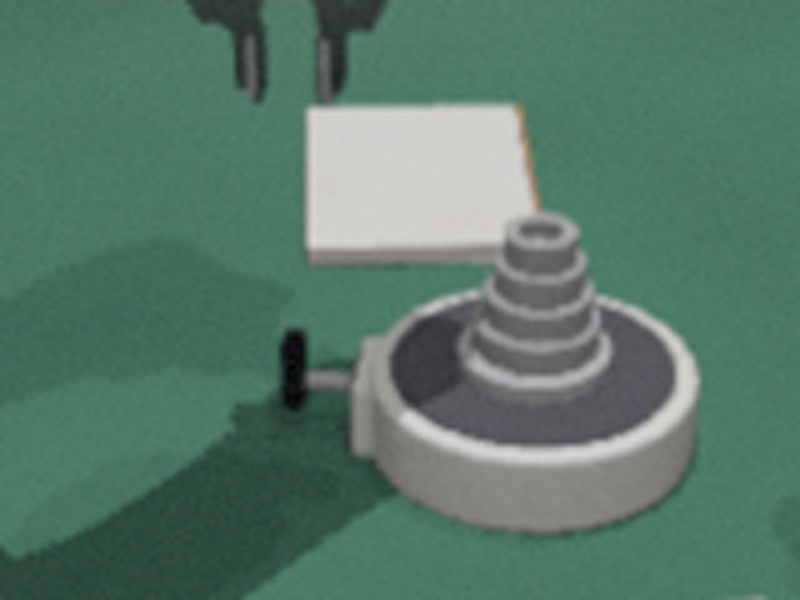

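The knob is back at its home pixel (293,333) and the stack undisturbed. Now the selector: go above it while turning −70°.

```bash
python3 -m crank '[{"hand":0.5,"dx":22,"dy":0,"dz":-30,"yaw":-0.12},{"hand":0.5,"dx":44,"dy":0,"dz":-60,"yaw":-0.24},{"hand":0.5,"dx":66,"dy":0,"dz":-90,"yaw":-0.36},{"hand":0.5,"dx":88,"dy":0,"dz":-120,"yaw":-0.48},{"hand":0.5,"dx":110,"dy":0,"dz":-150,"yaw":-0.6},{"hand":0.5,"dx":132,"dy":0,"dz":-180,"yaw":-0.72},{"hand":0.5,"dx":154,"dy":0,"dz":-210,"yaw":-0.84},{"hand":0.5,"dx":175,"dy":0,"dz":-240,"yaw":-0.96},{"hand":0.5,"dx":195,"dy":0,"dz":-268,"yaw":-1.08},{"hand":0.5,"dx":208,"dy":0,"dz":-286,"yaw":-1.2},{"hand":0.5,"dx":212,"dy":0,"dz":-292,"yaw":-1.22},{"hand":0.5,"dx":212,"dy":0,"dz":-292,"yaw":-1.22}]' 
python3 -m crank '[{"hand":0.5,"dx":0,"dy":20,"dz":0,"yaw":0},{"hand":0.5,"dx":0,"dy":50,"dz":0,"yaw":0},{"hand":0.5,"dx":0,"dy":70,"dz":0,"yaw":0},{"hand":0.5,"dx":0,"dy":75,"dz":0,"yaw":0},{"hand":0.5,"dx":0,"dy":75,"dz":0,"yaw":0},{"hand":0.5,"dx":0,"dy":75,"dz":0,"yaw":0}]' 
python3 - <<'E'
from h import *
o=st();snap('side','s29',(310,180,140,140),5)
print(o['qpos'].round(2),go([.628,-.1205,.07]))
E
```

```text
clock: 35.6
position: [0.6271, -0.1223, 0.1981]
tool_rot: [-1.568, 0.0, 1.069]
force: [0.2, -1.0, -0.7]
grip_width: 0.0425
clock: 36.1
position: [0.6275, -0.119, 0.126]
tool_rot: [-1.571, -0.0, 1.071]
force: [-0.2, -0.3, 0.9]
grip_width: 0.0427
t 36.1 p [ 0.6275 -0.119   0.126 ] rpy [-1.571 -0.     1.071] F [-0.2 -0.3  0.9] w 0.0427
[ 0.57  0.77 -0.75  1.62  0.6   0.99  0.69] [-1.1 56.5 -0.7]
```

View pics/s29.png

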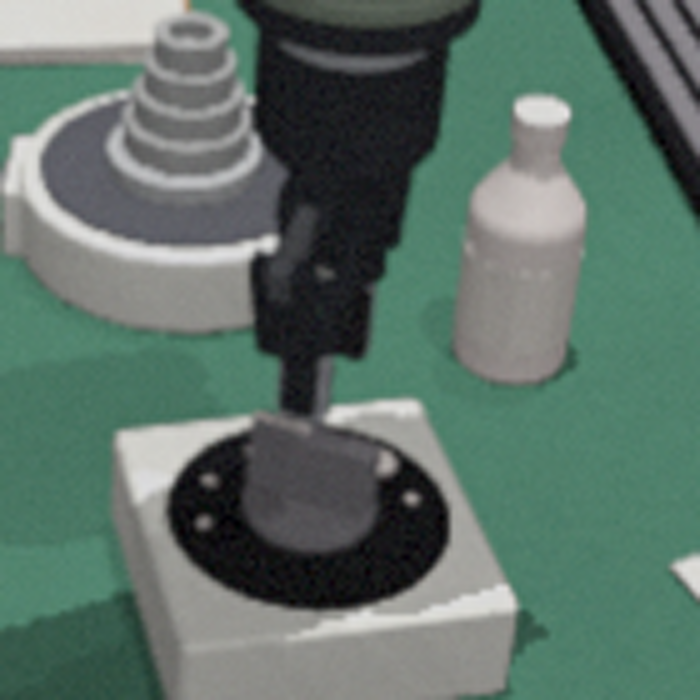

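```bash
python3 - <<'E'
from h import *
g=lambda q:((np.array(q).reshape(-1,2)-[310,180])*5+2).round(0)
p=np.array([.6275,-.119,.131]);u=np.array([.48,.877,0])
print(g(w2pix('side',[p+.023*u,p-.023*u])))
c=np.array([.628,-.1205,.1]);b=np.array([.8813,-.4726,0])
print(g(w2pix('side',[c-.029*b,c+.029*b])))
E
```

```text
[[344. 348.]
 [304. 407.]]
[[259. 417.]
 [383. 455.]]
```

Prediction fits both the finger and the bar's top edge (262,415)–(380,455). Descend and grip.

```bash
python3 -m crank '[{"hand":0.5,"dx":-1,"dy":20,"dz":0,"yaw":0},{"hand":0.5,"dx":-1,"dy":40,"dz":0,"yaw":0},{"hand":0.5,"dx":-1,"dy":54,"dz":0,"yaw":0},{"hand":0.5,"dx":-1,"dy":54,"dz":0,"yaw":0},{"hand":0.5,"dx":-1,"dy":54,"dz":0,"yaw":0},{"hand":1,"dx":-1,"dy":54,"dz":0,"yaw":0},{"hand":1,"dx":-1,"dy":54,"dz":0,"yaw":0},{"hand":1,"dx":-1,"dy":54,"dz":0,"yaw":0},{"hand":1,"dx":-1,"dy":54,"dz":0,"yaw":0},{"hand":1,"dx":-1,"dy":54,"dz":0,"yaw":0}]' 50
python3 - <<'E'
from h import *
o=st();print(o['moment'],o['qpos'].round(2))
E
```

```text
clock: 36.98
position: [0.6284, -0.1192, 0.0729]
tool_rot: [-1.573, -0.003, 1.072]
force: [4.5, 6.7, 5.1]
grip_width: 0.0133
t 36.98 p [ 0.6284 -0.1192  0.0729] rpy [-1.573 -0.003  1.072] F [4.5 6.7 5.1] w 0.0133
[ 1.24327777 -0.78901499  0.0189123 ] [ 0.55  0.83 -0.71  1.65  0.66  0.91  0.65]
```

```bash
python3 -m crank '[{"hand":1,"dx":0,"dy":0,"dz":0,"yaw":0.1},{"hand":1,"dx":0,"dy":0,"dz":0,"yaw":0.2},{"hand":1,"dx":0,"dy":0,"dz":0,"yaw":0.3},{"hand":1,"dx":0,"dy":0,"dz":0,"yaw":0.4},{"hand":1,"dx":0,"dy":0,"dz":0,"yaw":0.5},{"hand":1,"dx":0,"dy":0,"dz":0,"yaw":0.6},{"hand":1,"dx":0,"dy":0,"dz":0,"yaw":0.7},{"hand":1,"dx":0,"dy":0,"dz":0,"yaw":0.8},{"hand":1,"dx":0,"dy":0,"dz":0,"yaw":0.9},{"hand":1,"dx":0,"dy":0,"dz":0,"yaw":1.0},{"hand":1,"dx":0,"dy":0,"dz":0,"yaw":1.0},{"hand":1,"dx":0,"dy":0,"dz":0,"yaw":1.0}]'
python3 - <<'E'
from h import *
o=st();print(o['moment'].round(2),o['qpos'].round(2));snap('side','s30',(310,180,140,140),5)
E
```

```text
clock: 37.98
position: [0.6265, -0.1203, 0.0728]
tool_rot: [-1.571, 0.001, 0.07]
force: [-10.4, 1.5, 16.3]
grip_width: 0.0131
t 37.98 p [ 0.6265 -0.1203  0.0728] rpy [-1.571e+00  1.000e-03  7.000e-02] F [-10.4   1.5  16.3] w 0.0131
[ 0.45  2.52 -0.07] [ 0.41  0.77 -0.48  1.66  0.46  0.82 -0.2 ]
```

View pics/s30.png

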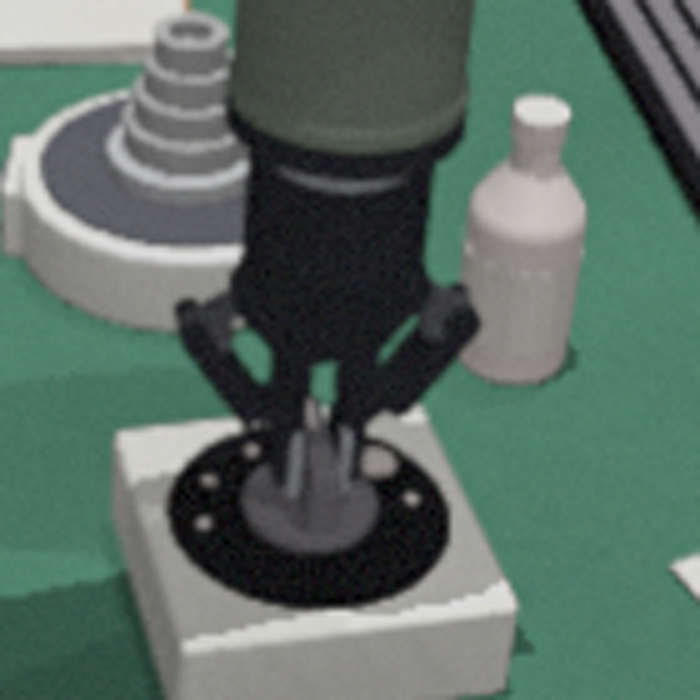

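```bash
python3 -m crank '[{"hand":1,"dx":-1,"dy":0,"dz":0,"yaw":0.1},{"hand":1,"dx":-1,"dy":0,"dz":0,"yaw":0.2},{"hand":1,"dx":-1,"dy":0,"dz":0,"yaw":0.3},{"hand":1,"dx":-1,"dy":0,"dz":0,"yaw":0.4},{"hand":1,"dx":-1,"dy":0,"dz":0,"yaw":0.5},{"hand":1,"dx":-1,"dy":0,"dz":0,"yaw":0.6},{"hand":1,"dx":-1,"dy":0,"dz":0,"yaw":0.7},{"hand":1,"dx":-1,"dy":0,"dz":0,"yaw":0.8},{"hand":1,"dx":-1,"dy":0,"dz":0,"yaw":0.88},{"hand":1,"dx":-1,"dy":0,"dz":0,"yaw":0.88},{"hand":1,"dx":-1,"dy":0,"dz":0,"yaw":0.88},{"hand":1,"dx":-1,"dy":0,"dz":0,"yaw":0.88}]'
python3 - <<'E'
from h import *
o=st();print(o['moment'].round(2),o['qpos'].round(2));snap('side','s31',(310,180,140,140),5)
E
```

```text
clock: 39.03
position: [0.6246, -0.1194, 0.0728]
tool_rot: [-1.572, 0.002, -0.808]
force: [-16.4, 5.9, 23.7]
grip_width: 0.0133
t 39.03 p [ 0.6246 -0.1194  0.0728] rpy [-1.572  0.002 -0.808] F [-16.4   5.9  23.7] w 0.0133
[1.71 3.99 0.05] [ 0.27  0.74 -0.26  1.67  0.25  0.77 -0.92]
```

View pics/s31.png

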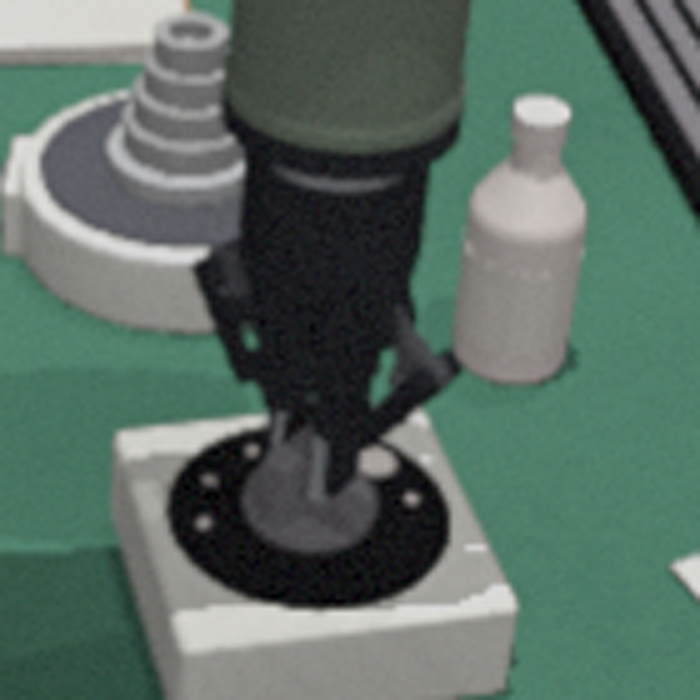

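```bash
python3 -m crank '[{"hand":0.6,"dx":0,"dy":0,"dz":0,"yaw":0},{"hand":0.6,"dx":0,"dy":0,"dz":0,"yaw":0},{"hand":0.6,"dx":0,"dy":0,"dz":0,"yaw":0},{"hand":0.6,"dx":0,"dy":-30,"dz":0,"yaw":0},{"hand":0.6,"dx":0,"dy":-70,"dz":0,"yaw":0},{"hand":0.6,"dx":0,"dy":-110,"dz":0,"yaw":0},{"hand":0.6,"dx":0,"dy":-150,"dz":0,"yaw":0},{"hand":0.6,"dx":0,"dy":-180,"dz":0,"yaw":0},{"hand":0.6,"dx":0,"dy":-180,"dz":0,"yaw":0}]'
python3 -m crank '[{"hand":0.6,"dx":0,"dy":0,"dz":-40,"yaw":0},{"hand":0.6,"dx":0,"dy":0,"dz":-80,"yaw":0},{"hand":0.6,"dx":0,"dy":0,"dz":-120,"yaw":0},{"hand":0.6,"dx":0,"dy":0,"dz":-160,"yaw":0},{"hand":0.6,"dx":0,"dy":0,"dz":-200,"yaw":0},{"hand":0.6,"dx":0,"dy":0,"dz":-240,"yaw":0},{"hand":0.6,"dx":0,"dy":0,"dz":-240,"yaw":0},{"hand":0.6,"dx":0,"dy":0,"dz":-240,"yaw":0}]'
python3 - <<'E'
from h import *
o=st();snap('side','s32');snap('top','t32',(230,130,160,120),5)
im=cv2.imread('pics/raw_s32.png')[180:320,310:450];cv2.imwrite('pics/s32z.png',cv2.resize(im,None,fx=4,fy=4,interpolation=cv2.INTER_CUBIC))
E
```

```text
clock: 39.83
position: [0.6283, -0.121, 0.2582]
tool_rot: [-1.565, -0.007, -0.809]
force: [1.2, -0.4, -0.1]
grip_width: 0.0341
clock: 40.5
position: [0.4507, -0.2884, 0.2517]
tool_rot: [-1.571, -0.001, -0.813]
force: [-0.8, 1.4, 0.8]
grip_width: 0.0343
t 40.5 p [ 0.4507 -0.2884  0.2517] rpy [-1.571e+00 -1.000e-03 -8.130e-01] F [-0.8  1.4  0.8] w 0.0343
```

View pics/t32.png

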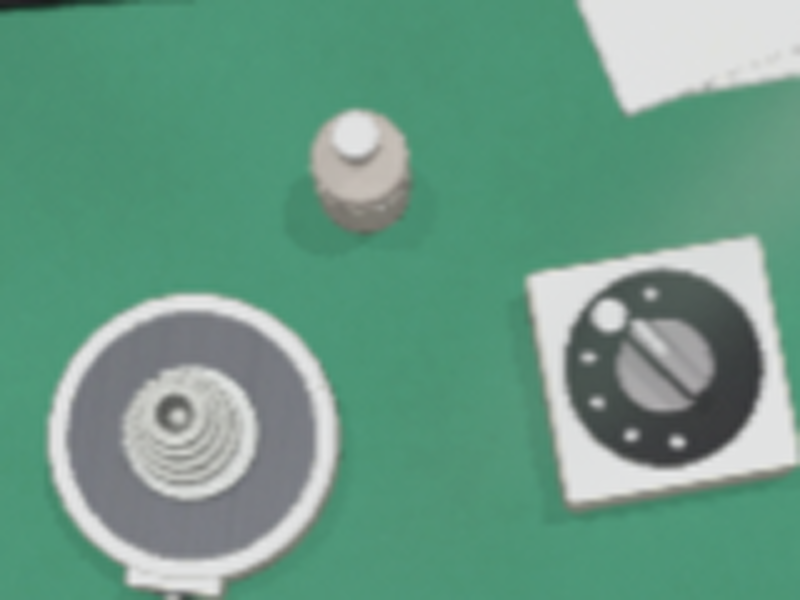

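View pics/s32.png

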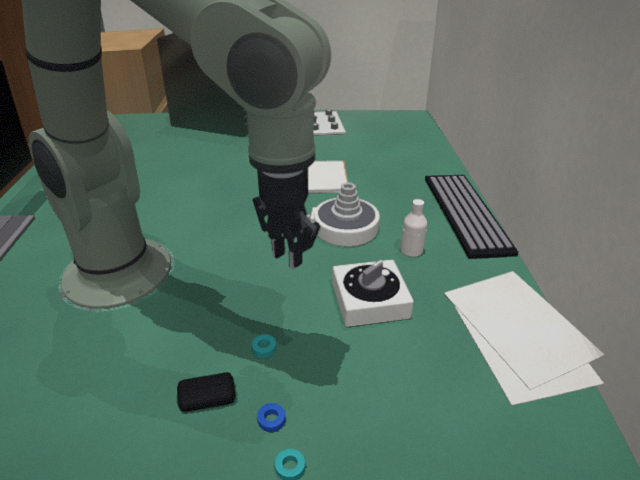

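View pics/s32z.png

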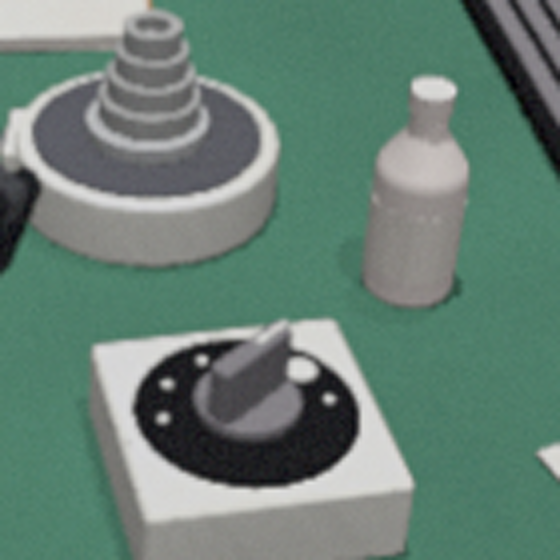

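The pointer aims at or near the big dot; measure the angle more closely.

```bash
python3 - <<'E'
from h import *
im=cv2.imread('pics/raw_t32.png')[178:230,336:392];cv2.imwrite('pics/t32z.png',cv2.resize(im,None,fx=11,fy=11,interpolation=cv2.INTER_CUBIC))
im=cv2.imread('pics/raw_top0.png')[178:230,336:392];cv2.imwrite('pics/t0z.png',cv2.resize(im,None,fx=11,fy=11,interpolation=cv2.INTER_CUBIC))
E
```

```text
(no output)
```

View pics/t32z.png

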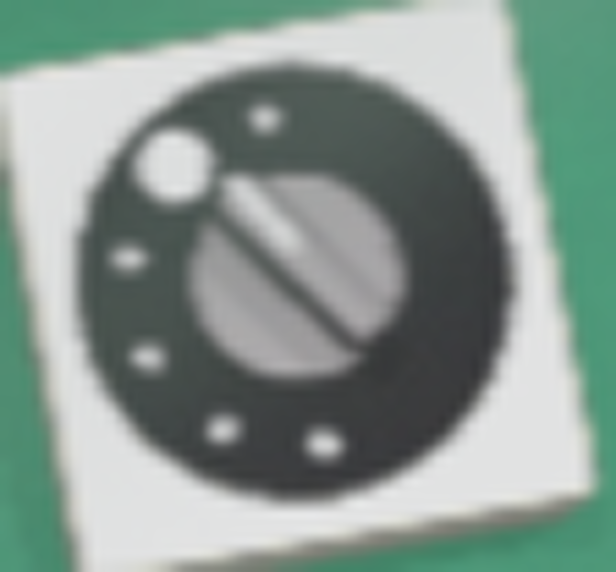

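View pics/t0z.png

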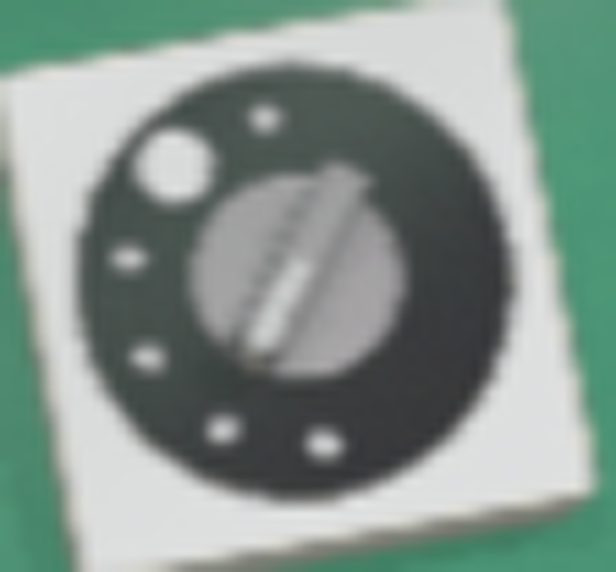

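The bar's edge runs (360,350)→(212,215), 47.6° from image-up. The big dot lies at 46.7° from the dial centre, so they agree. Bottle, mouse and notebook are where they were, and the robot is clear. One last check of the knob and stack, then hand in.

```bash
python3 - <<'E'
from h import *
im0=cv2.imread('pics/raw_top0.png').astype(int);im=bot.grab_frame('top')[:,:,::-1].astype(int)
d=lambda x,y,w,h:np.abs(im-im0)[y:y+h,x:x+w].mean().round(2)
print('bottle',d(285,145,35,35),'mouse',d(432,285,30,45),'notebook',d(145,210,66,55),'knob',d(255,244,20,24))
st();bot.job_done()
E
```

```text
bottle 3.18 mouse 47.31 notebook 3.6 knob 3.23
t 40.65 p [ 0.4529 -0.2857  0.2514] rpy [-1.57  -0.    -0.808] F [ 0.6  0.  -0.7] w 0.0343
the job is handed in; nothing more can be done
```

```bash
python3 - <<'E'
import cv2,numpy as np
for n in('raw_side0','raw_s32'):
    im=cv2.imread(f'pics/{n}.png');m=(im.max(2)<38)[365:420,165:245];y,x=np.nonzero(m);print(n,x.mean()+165,y.mean()+365,x.min()+165,x.max()+165)
E
```

```text
raw_side0 205.5414492753623 391.93565217391307 178 235
raw_s32 205.61 391.8629411764706 178 235
```

The job is done and handed in at 40.7 s, with the robot clear of everything.

1. **Lock out:** I pulled the lock knob out 45 mm until I felt the stop.
2. **Rings:** All four were there. I stacked ring70, ring60, ring50 and ring40 on the spindle in that order. Ring50 was knocked aside partway through, so I located it again before picking it up.
3. **Lock home:** I pushed the knob in until the stop pushed back. The paddle ended within 0.2 mm of where it started.
4. **Selector:** Only then did I turn the selector clockwise by three positions, from 0.628 to 2.513, where the big dot is.

**Last checks:**
- **Stack:** The outlines of ring50 and ring40 match their fully seated heights to about 1–2 mm. In the pictures the whole stack looks flat and centred.
- **Selector:** The bar's edge points at 47.6° in the picture and the big dot is at 46.7°. The white line itself reads about 43°, which I put down to reading error on a few pixels. I did not feel for the click separately.
- **Bystanders:** In the top view the bottle, notebook and knob areas look the same as at the start. The mouse area differed there, probably because the arm was over it. In the side view the mouse has not moved, to within 0.1 pixel.

The wrist force reached 79 N once, when I lifted slightly while still gripping the lock knob. That is below the 120 N limit.

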